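Unbolt a plug-in module of an electronics trainer and lift it out

TASK

The plug-in module with the orange handle has to come out of the blue trainer console. Lift the handle of that module's spring bolt out of its notch, draw the bolt back and lower the handle into the hold-back notch so that the bolt stays open; then draw the module out of its bay and stand it gently on its base in the grey tray. Leave the bolt held back, leave the green module bolted in, and do not disturb the other things on the bench.

Things in the scene. Friction and masses are not known exactly. Their poses are not given: they have to be found in the camera images.
- console: Blue trainer console, fixed, 250 deep x 340 wide; origin under its middle; x = away from the robot side, y = left, z = up. Its panel slopes 32 deg: in the x-z plane it runs up from (-135, 35) to (56, 154) mm, surface normal (-sin32, 0, cos32). An upright meter panel (x 60 to 115, 245 high) stands at its top edge, so modules are reached with the tool square to the panel.
- bay_left (a point): Middle of the left (+y) bay's 84 x 104 mm mouth, on the panel surface. Either module may sit in it. Axes as the console's.
- bay_right (a point): Middle of the right (-y) bay's mouth, on the panel surface, 150 mm from the left one. Axes as the console's.
- bolt_left (a joint): Sprung barrel bolt just below the left bay: 14 mm steel rod along the console's y, 24 mm above the panel, axis 62 mm down the slope from bay_left. Value = draw in m: 0 home, nose through the module's keeper; 0.048 fully back (towards console +y), nose clear of the module. Spring pulls it home with 2.5 N at 0, 5.3 N fully back. Held back it reads about 0.041.
- bolt_left_arm (a joint): Handle of the left bolt, turns on the rod. 0 = down in a notch, pointing down the slope, 15 deg off the panel; grows as it is lifted off the panel, limit 1.6. A notched gate plate beside the rod stops the bolt from sliding unless this is above 0.6 rad. Notches at draw 0 and at 0.041 to 0.048. Let go, it falls by its weight.
- bolt_right (a joint): Sprung barrel bolt just below the right bay, same as bolt_left: value = draw in m towards console +y, 0 home, 0.048 fully back.
- bolt_right_arm (a joint): Handle of the right bolt, same as bolt_left_arm: 0 down in a notch, must be above 0.6 rad to slide.
- knob_left (a point): Middle of the left bolt handle's black grip (16 mm thick, 30 long, along the handle), 54 mm from the rod axis; it moves with the handle. With the handle down it is 38 mm above the panel. Room for fingers on both its y sides.
- knob_right (a point): Middle of the right bolt handle's black grip, same as knob_left.
- module_orange: Plug-in module to take out, 0.4 to 0.85 kg: dark box 80 (x) x 100 (y) x 45 mm, white face plate 96 x 110 x 5 on it (rests on the panel, box 45 deep in the bay with 2 mm play), steel keeper loop at its -x edge reaching to x = -80, orange handle. Origin under the box's middle, z = out of the panel; stands on the box's underside.
- module_orange_grip (a point): Middle of the orange handle bar: 16 (x) x 90 (y) x 20 mm high, flat sides facing module x, 88 mm above the module's underside, 38 mm above its face plate's top to the bar's middle.
- module_green: Same module with a green handle; stays bolted in the other bay. Origin and axes as module_orange.
- module_green_grip (a point): Middle of the green handle bar, as module_orange_grip.
- tray: Grey open plastic tray, fixed, 200 (x) x 160 (y) mm, rim 28 high, walls and floor 4 mm. Origin under its middle, at bench height. On the left or the right of the console.
- tote: Loose clear plastic box 200 x 160 x 90 high with small parts in it, on the other side of the console from the tray. Origin under its middle. Bystander.
- multimeter: Loose dark handheld multimeter lying on the bench, 185 (x) x 85 x 42 high, beside the front of the console. Origin under its middle. Bystander.
- screwdriver: Loose screwdriver lying on the bench in front of the console, 190 long, up to 30 high. Bystander.
- parts_jar: Loose white parts jar with a blue cap, 60 across, 70 high. Origin under its middle. Bystander.
Things that resemble listed ones, but are neither listed nor needed, are in the scene too. What is shaped like the module_orange but pink or purple is not meant.

How it is judged:
On the way, in this order (a step that is already met when the one before it is completed fails the run):
1. the bolt of the orange module's bay is drawn back and its handle lies in the hold-back notch, the module still seated in its bay (((horizontal distance between module_green_grip and bay_right below 0.06 m and value of joint bolt_left above 0.036 m and value of joint bolt_left_arm below 0.2 rad and distance between module_orange_grip and bay_left below 0.055 m) or (horizontal distance between module_green_grip and bay_left below 0.06 m and value of joint bolt_right above 0.036 m and value of joint bolt_right_arm below 0.2 rad and distance between module_orange_grip and bay_right below 0.055 m))), for 0.2 s.
2. the orange module is drawn clear of the panel, the bolt still held back (((horizontal distance between module_green_grip and bay_right below 0.06 m and value of joint bolt_left above 0.036 m and value of joint bolt_left_arm below 0.2 rad and distance between module_orange and bay_left above 0.1 m and distance between module_orange and bay_right above 0.1 m) or (horizontal distance between module_green_grip and bay_left below 0.06 m and value of joint bolt_right above 0.036 m and value of joint bolt_right_arm below 0.2 rad and distance between module_orange and bay_left above 0.1 m and distance between module_orange and bay_right above 0.1 m))), for 0.1 s.
At the end, for the whole second after the job is handed in: The orange module stands upright (5 deg) and still on the tray floor, inside the rim; its bolt is back 36 mm or more, handle down (0.2 rad) in the hold-back notch; the green module is in place (12 mm), its bolt home, handle down; tote, multimeter, screwdriver, jar within 30 mm of their start (z of module_orange in the frame of tray between 0 and 0.01 m and x of module_orange in the frame of tray between -0.06 and 0.06 m and y of module_orange in the frame of tray between -0.05 and 0.05 m and angle between module_orange's own z axis and vertical below 0.08 rad and linear speed of module_orange below 0.02 m/s and distance of module_green from where it was at the start of the episode below 0.012 m and distance of each of tote, multimeter, screwdriver, parts_jar from where it was at the start of the episode below 0.03 m and ((horizontal distance between module_green_grip and bay_right below 0.06 m and value of joint bolt_left above 0.036 m and value of joint each of bolt_left_arm, bolt_right_arm below 0.2 rad and value of joint bolt_right below 0.006 m) or (horizontal distance between module_green_grip and bay_left below 0.06 m and value of joint bolt_right above 0.036 m and value of joint each of bolt_right_arm, bolt_left_arm below 0.2 rad and value of joint bolt_left below 0.006 m))); the robot touches nothing.
It fails at once if the green module's bolt is drawn ((horizontal distance between module_green_grip and bay_right below 0.06 m and value of joint bolt_right above 0.02 m) or (horizontal distance between module_green_grip and bay_left below 0.06 m and value of joint bolt_left above 0.02 m)).
It fails at once if the green module is shifted by more than 12 mm (distance of module_green from where it was at the start of the episode above 0.012 m).
It fails at once if a bystander (tote, multimeter, screwdriver, jar) is moved by more than 30 mm (distance of any of tote, multimeter, screwdriver, parts_jar from where it was at the start of the episode above 0.03 m).
It fails at once if the orange module is dropped: it moves faster than 0.45 m/s while the fingers do not hold it (linear speed of module_orange above 0.45 m/s and contact force between the fingers and module_orange below 0.5 N).
It also fails if it takes over 61 s, if anything falls off the work surface, if the arm or the gripper's body presses on something with over 40 N, if the wrist force passes 120 N, or if a joint passes its speed limit or range.

ROBOT

A 7-joint arm with a two-finger parallel gripper is mounted at the origin on the work surface. World frame = base frame: x ahead of the robot, y to its left, z up, the work surface at z = 0. Lengths are in m, angles in rad, forces in N, time in s.
With the tool pointing down it reaches from about 0.4 to 0.85 m from the base axis. Payload 4.5 kg.
Tool frame: the origin (TCP) lies midway between the tips of the shut fingers; the grasp point (between the pads) lies 19 mm behind it; z points along the fingers, y is the direction in which the jaws open and shut (so a half turn about z gives the same grasp; the last joint's range is limited). The gripper opens to 85 mm and grips with 20 to 120 N. Pads are 22 mm wide; open, the fingers measure 114 mm over their backs; the gripper's body (76 mm by 85 mm) begins 54 mm behind the grasp point. The pads swing forward as they close: fully open they stand 13 mm farther back than shut.
Start: joints at [-1.239, 0.689, -0.195, 1.565, 0.157, 0.902, -0.215], TCP at [0.183, 0.598, 0.231] pointing down, gripper open.
Joint ranges: [-3.01, 3.01], [-0.46, 2.08], [-1.47, 1.51], [0.13, 2.56], [-1, 4.14], [0.04, 2.09], [-2.66, 2.66]. Speed limits (rad/s): [2.57, 2.57, 3.14, 3.14, 3.14, 3.14, 3.14].

INTERFACE

Orientations are given as a rotation vector (axis times angle).
In Python, from station import bot gives the robot as it stands.
- The arm moves only by the tool jog_arm, never from a script. Its argument "plan" is a list of rows, each a list of 7 numbers: the shift along the tool's x, y, z in mm, then the turn, a rotation vector about the tool's x, y, z in degrees, then the opening, from 0 (shut) to 1 (fully open). In form: [[dx, dy, dz, wx, wy, wz, fingers], ...]. A call has 1 to 5 rows; each row shifts and turns the commanded pose from where the row before left it, along the tool's axes as they then stand; what a row does not reach is not made up. A row lasts 1/12 s, in which the tool goes at most 41.7 mm and 7.16 degrees, less where a joint would pass 70% of its speed; a pose out of reach is approached as far as the arm can. A call is refused whole if a number of a shift passes 41.7 or a number of a turn 7.16, either way. A call with a gripper value outside its range is refused whole. The fingers move at their own pace and stop on an object; the grip force is fixed at half the most. Time passes only in rows, so rows that do not move let the fingers close. It gives the time, the measured TCP pose, the force and the opening at its end, in the units of the state.
- bot.read_state(): the state, without advancing time (a new reading comes with each control period).
- bot.get_image(name): name is "scene" or "top" or "wrist"; returns a dict with "img" (420x560x3 uint8, red, green, blue), "z_map" (420x560 float32, m along the optical axis (not along the pixel's ray), 0 where there is no reading), "camera_matrix" (3x3 intrinsics, pixels), "k1" (the pictures are not rectified: a ray, as slopes to the right and down, at radius r is drawn at 1 + k1 r^2 times it, then the intrinsics apply), "camera_from_world" (4x4, takes a point from world to camera coordinates). Camera axes: x right, y up, looking along -z (the intrinsics and any distortion apply to the point x, -y, -z); pixel columns grow to the right and rows downward; lengths in m; the calibration is good to about 2 mm. A picture is of the moment at which its call begins.
- bot.job_done(): hands the job in, once; it reports no verdict.
The state is a dict: "time_s": time; "joints": joint angles; "joint_velocities": joint speeds; "joint_efforts": joint torques, N m; "position": TCP position; "tool_rot": TCP orientation; "contact_force": force on the tool from outside, world axes, zero at the start; "moment": the same for the moment, N m; "gripper_width": finger opening in m.
Only numpy, scipy, OpenCV 4.12 (cv2) and the standard library are available. Lean on these libraries where they do the work, as an engineer would, in place of code of your own. Each camera call takes 0.05 s, during which the arm holds its last target.

## Working session

There is one attempt and no reset: what is moved stays moved. The work goes in short steps, Python scripts to look and compute and a tool call to move; the robot and the scene stay as the last step left them, time stands still between calls to the robot, and variables do not carry over. Pictures are saved under pics/ and viewed, and the job is handed in when it is done.

Besides the shell and the picture viewer there is one more tool, called after "Emit:" as a command line: name --pt "numbers of a row" for each row, then --argument value for the rest. jog_arm: Moves the arm, as the interface text tells. Its arguments: {"type":"object","properties":{"plan":{"type":"array","items":{"type":"array","items":{"type":"number"}}}},"required":["plan"]}

```bash
ls; mkdir -p pics; python3 - <<'E'
from station import bot
import cv2,numpy as np
s=bot.read_state();print(s)
for n in("scene","top","wrist"):
    d=bot.get_image(n);cv2.imwrite(f"pics/{n}0.png",d["img"][:,:,::-1]);np.savez(f"{n}0.npz",**d)
    print(n,d["camera_matrix"],d["k1"],d["camera_from_world"])
E
```

```text
pics
{'time_s': 0.0, 'joints': array([-1.23917708,  0.69001385, -0.19452657,  1.56635392,  0.15733004,
        0.90247983, -0.21513079]), 'joint_velocities': array([ 1.60444236e-05,  9.15957798e-04,  9.92333364e-04, -1.07332680e-05,
        3.42625864e-04, -8.79914434e-04, -5.78389344e-04]), 'joint_efforts': array([ 2.84918160e-04, -5.39599586e+01, -1.26662795e+00, -1.58536845e+01,
        8.99535546e-03,  9.62465390e-03,  1.12363750e-05]), 'position': array([0.18325531, 0.59685093, 0.23046309]), 'tool_rot': array([-4.65937477e-01, -3.10671406e+00,  2.91259863e-03]), 'contact_force': array([-0.53899762, -0.14470157, -0.00942064]), 'moment': array([0.00044107, 0.01512454, 0.01077862]), 'gripper_width': 0.08521143611610814}
scene [[421.42632024   0.         275.86183474]
 [  0.         421.42632024 209.14093449]
 [  0.           0.           1.        ]] -0.12122128812736421 [[ 0.70550597  0.70869257  0.00402107 -0.34586991]
 [-0.5984713   0.5927221   0.53899222  0.2589379 ]
 [ 0.3795964  -0.38266872  0.84230115 -1.58311072]
 [ 0.          0.          0.          1.        ]]
top [[532.13063354   0.         279.01351578]
 [  0.         532.13063354 212.20904285]
 [  0.           0.           1.        ]] 0.0052390762340151316 [[ 0.09663204 -0.99530462  0.00556383 -0.07472667]
 [ 0.97299931  0.09564071  0.21006    -0.52316283]
 [-0.20960582 -0.01488493  0.97767266 -1.58438644]
 [ 0.          0.          0.          1.        ]]
wrist [[357.83396507   0.         274.8456775 ]
 [  0.         357.83396507 210.97320533]
 [  0.           0.           1.        ]] -0.07921604676460559 [[ 0.29203181  0.95640693 -0.0017915  -0.62391599]
 [-0.923206    0.28140389 -0.26172988  0.03468067]
 [-0.24981613  0.07808738  0.9651395  -0.3786604 ]
 [ 0.          0.          0.          1.        ]]
```

View pics/scene0.png

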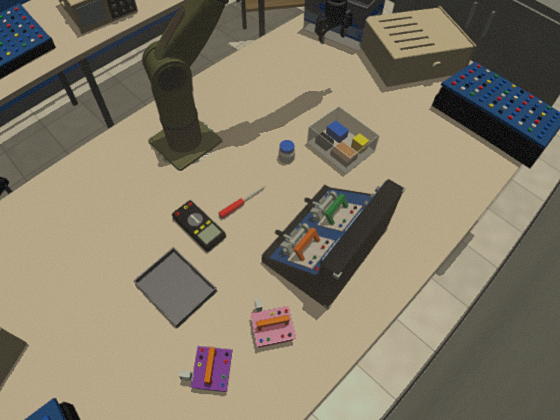

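View pics/top0.png

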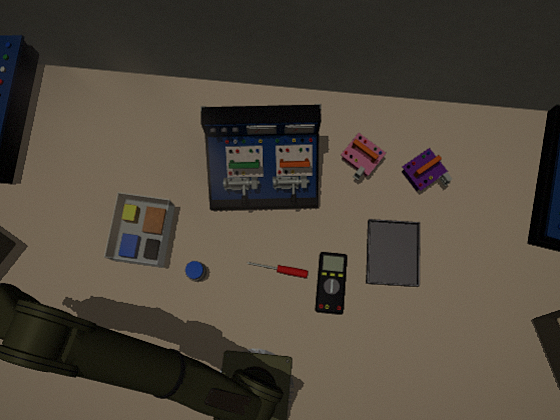

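View pics/wrist0.png

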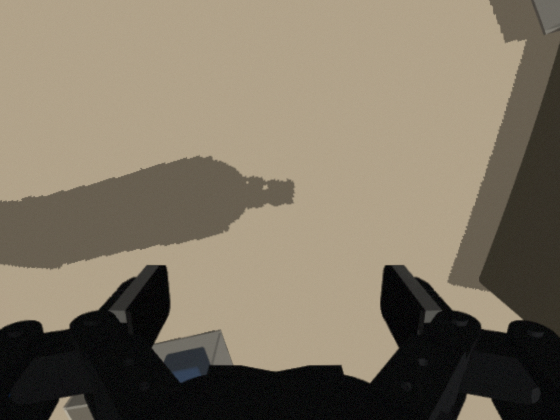

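The scene shows the orange-handled module at scene (305,241) / top (295,163) in the console's right (-y) bay, and the green one at top (243,165). Look-alikes are the pink module at top (362,153) and the purple one at top (425,168), both orange-handled but loose on the bench. The tray is at top (393,252) and the tote on the left.

```bash
cat > h.py <<'E'
import numpy as np,cv2
from scipy.spatial.transform import Rotation as R
def slopes(d,uv):
    uv=np.asarray(uv,float).reshape(-1,1,2)
    return cv2.undistortPointsIter(uv,d["camera_matrix"],np.array([float(d["k1"]),0,0,0]),None,None,(3,100,1e-10)).reshape(-1,2) if hasattr(cv2,'undistortPointsIter') else cv2.undistortPoints(uv,d["camera_matrix"],np.array([float(d["k1"]),0,0,0,0])).reshape(-1,2)
def ray(d,uv):
    s=slopes(d,uv);M=d["camera_from_world"];Rm=M[:3,:3]
    c=-Rm.T@M[:3,3];v=np.c_[s[:,0],-s[:,1],-np.ones(len(s))]@Rm
    return c,v   # unit along optical axis
def onz(d,uv,z):
    c,v=ray(d,uv);return c+v*((z-c[2])/v[:,2])[:,None]
def cloud(d):
    h,w=d["z_map"].shape;u,v=np.meshgrid(np.arange(w),np.arange(h))
    c,r=ray(d,np.c_[u.ravel(),v.ravel()])
    return (c+r*d["z_map"].ravel()[:,None]).reshape(h,w,3)
def proj(d,P):
    P=np.atleast_2d(P);M=d["camera_from_world"];q=P@M[:3,:3].T+M[:3,3]
    s=np.c_[q[:,0],-q[:,1]]/-q[:,2:];r2=(s**2).sum(1,keepdims=True);s=s*(1+float(d["k1"])*r2)
    K=d["camera_matrix"];return np.c_[s[:,0]*K[0,0]+K[0,2],s[:,1]*K[1,1]+K[1,2]]
def hsv(d): return cv2.cvtColor(np.ascontiguousarray(d["img"]),cv2.COLOR_RGB2HSV)
def load(n): return dict(np.load(n))
E
python3 - <<'E'
from h import *
for n in("top","scene"):
    d=load(n+"0.npz");P=cloud(d);H=hsv(d)
    for nm,lo,hi in(("orange",(8,150,120),(18,255,255)),("green",(50,120,60),(80,255,255))):
        m=cv2.inRange(H,lo,hi);k,l,st,c=cv2.connectedComponentsWithStats(m)
        for i in range(1,k):
            if st[i,4]>40:
                q=P[l==i];top=q[q[:,2]>np.percentile(q[:,2],50)]
                print(n,nm,st[i],c[i].round(1),np.median(q,0).round(3),q.min(0).round(3),q.max(0).round(3))
    # tray: grey
    print(proj(d,[[0.5,0,0],[0,0,0]]))
d=load("top0.npz");P=cloud(d)
for uv in [(262,206),(215,206),(317,206),(205,108),(320,108),(262,130),(262,112),(393,252),(369,221),(418,222),(419,285),(367,284),(140,230),(331,283),(195,270)]:
    print(uv,P[uv[1],uv[0]].round(3))
im=d["img"][100:300,190:430];cv2.imwrite("pics/c1.png",cv2.resize(im,None,fx=3.3,fy=3,interpolation=cv2.INTER_CUBIC)[:,:800,::-1])
d=load("scene0.npz");im=d["img"][170:310,250:420];cv2.imwrite("pics/c2.png",cv2.resize(im,None,fx=4.2,fy=4.2,interpolation=cv2.INTER_CUBIC)[:,:800,::-1])
E
```

```text
top green [229 163  29   5  83] [244.2 164.9] [0.637 0.091 0.159] [0.627 0.053 0.153] [0.648 0.135 0.165]
[[270.69356734 223.75876952]
 [253.90125369 388.02046857]]
scene orange [294 228  26  32 242] [305.7 241. ] [ 0.664 -0.056  0.156] [ 0.627 -0.099  0.083] [0.689 0.024 0.164]
scene orange [257 315  32  12 177] [272.5 320.4] [ 0.749 -0.271  0.097] [ 0.72  -0.514  0.048] [ 1.    -0.217  1.195]
scene orange [204 347  11  36 200] [209.2 364.4] [ 0.718 -0.466  0.097] [ 0.686 -0.514  0.088] [ 1.    -0.43   1.195]
scene green [326 194  19  23 116] [334.8 204.3] [0.643 0.092 0.158] [ 0.628 -0.514  0.147] [1.    0.137 1.195]
[[277.94349659 221.3282654 ]
 [184.62208766 140.83366737]]
(262, 206) [0.543 0.031 0.052]
(215, 206) [0.53  0.176 0.048]
(317, 206) [ 0.565 -0.14   0.03 ]
(205, 108) [0.767 0.211 0.246]
(320, 108) [ 0.799 -0.113  0.247]
(262, 130) [0.731 0.046 0.211]
(262, 112) [0.772 0.05  0.244]
(393, 252) [ 0.448 -0.392 -0.002]
(369, 221) [ 0.534 -0.306  0.024]
(418, 222) [ 0.544 -0.457  0.033]
(419, 285) [ 0.35  -0.469  0.03 ]
(367, 284) [ 0.34  -0.316  0.004]
(140, 230) [0.438 0.407 0.008]
(331, 283) [ 0.329 -0.201  0.04 ]
(195, 270) [0.325 0.208 0.072]
```

View pics/c1.png

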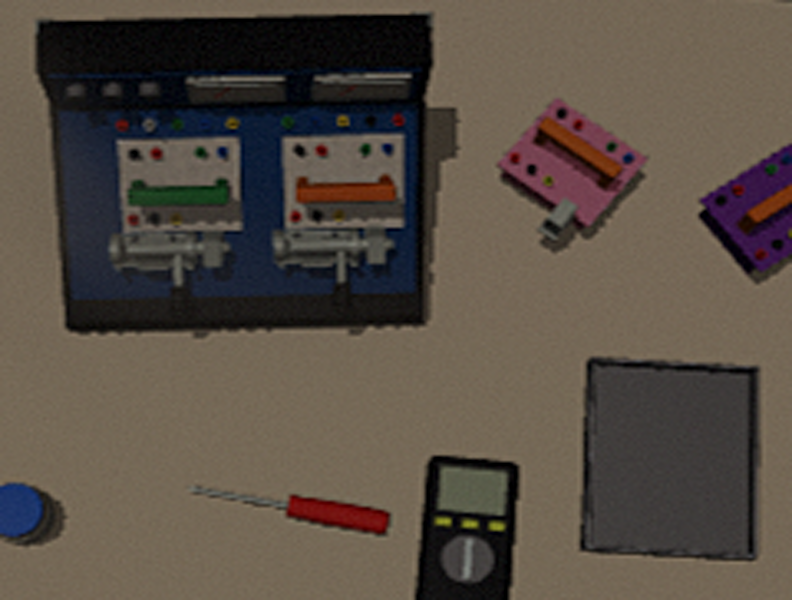

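View pics/c2.png

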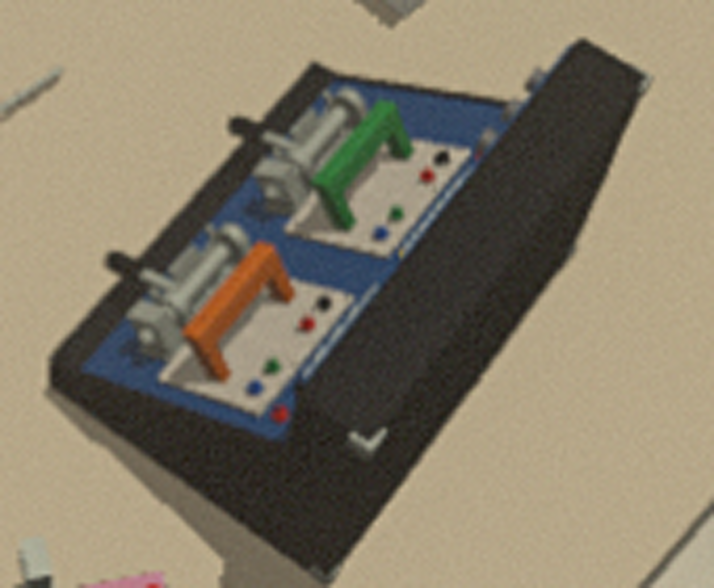

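The crops confirm it: the module with the white plate and orange handle sits in the console's right bay, its bolt knob at c2 (125,265). Pink and purple are ruled out by their plate colour and by lying on the bench. Next I measure.

```bash
python3 - <<'E'
from h import *
T=load("top0.npz");S=load("scene0.npz")
def big(d,lo,hi,box):
    m=cv2.inRange(hsv(d),lo,hi);x0,y0,x1,y1=box;z=np.zeros_like(m);z[y0:y1,x0:x1]=m[y0:y1,x0:x1]
    k,l,st,c=cv2.connectedComponentsWithStats(z);i=1+st[1:,4].argmax();return l==i,st[i],c[i]
def tri(a,b):
    c1,v1=ray(T,a);c2,v2=ray(S,b);A=np.c_[v1[0],-v2[0]];t=np.linalg.lstsq(A,c2-c1,rcond=None)[0]
    p,q=c1+t[0]*v1[0],c2+t[1]*v2[0];return (p+q)/2,np.linalg.norm(p-q)
for nm,lo,hi,bt,bs in(("o",(5,130,60),(18,255,255),(270,150,320,180),(285,220,330,270)),("g",(45,90,30),(85,255,255),(220,150,268,180),(315,185,360,230))):
    mt,st,ct=big(T,lo,hi,bt);ms,ss,cs=big(S,lo,hi,bs);print(nm,st,ct,ss,cs,tri(ct,cs))
    for d,m in((T,mt),(S,ms)):
        q=cloud(d)[m];f=q[(q[:,2]>.14)&(q[:,2]<.19)];print(len(f),np.median(f,0).round(4),f.min(0).round(3),f.max(0).round(3))
        mm=m.astype(np.uint8);r=cv2.minAreaRect(cv2.findContours(mm,0,2)[0][0]);print(cv2.boxPoints(r).round(1).tolist())
# panel plane fit from blue pixels
P=cloud(T);H=hsv(T);m=cv2.inRange(H,(100,120,20),(125,255,255))>0
m[:105]=0;m[212:]=0;m[:,:200]=0;m[:,325:]=0
q=P[m];q=q[(q[:,2]>.04)&(q[:,2]<.16)]
for _ in range(4):
    c=q.mean(0);n=np.linalg.svd(q-c)[2][2];n*=np.sign(n[2]);e=(q-c)@n;q=q[abs(e)<max(.003,1.5*e.std())]
print("plane",c,n,len(q),np.degrees(np.arccos(n[2])),"yaw",np.degrees(np.arctan2(-n[1],-n[0])))
# tray: rect in top image
g=T["img"].astype(int);P=cloud(T)
m=(abs(P[...,0]-.45)<.15)&(abs(P[...,1]+.39)<.13)&(g.max(2)-g.min(2)<22)&(g.max(2)<95)
m=cv2.morphologyEx(m.astype(np.uint8),cv2.MORPH_OPEN,np.ones((3,3)));k,l,st,c=cv2.connectedComponentsWithStats(m);i=1+st[1:,4].argmax()
r=cv2.minAreaRect(cv2.findContours((l==i).astype(np.uint8),0,2)[0][0]);print(r,onz(T,cv2.boxPoints(r),0.028).round(3),onz(T,cv2.boxPoints(r),0.028).mean(0))
E
```

```text
o [280 158  30  10 196] [294.31122449 163.26530612] [294 228  26  33 293] [305.69283276 241.95221843] (array([ 0.6625688 , -0.05483583,  0.14294315]), np.float64(0.0022062007439635676))
181 [ 0.6561 -0.0555  0.1575] [ 0.643 -0.1    0.141] [ 0.676 -0.014  0.168]
[[279.70001220703125, 159.0], [308.79998779296875, 157.89999389648438], [309.20001220703125, 166.0], [280.0, 167.10000610351562]]
238 [ 0.6637 -0.0581  0.1561] [ 0.646 -0.1    0.141] [ 0.681 -0.013  0.164]
[[290.5, 251.39999389648438], [311.1000061035156, 225.6999969482422], [322.8999938964844, 235.10000610351562], [302.29998779296875, 260.8999938964844]]
g [229 160  30   8 182] [243.9010989  164.39010989] [324 194  24  30 234] [335.51709402 206.2991453 ] (array([0.64399594, 0.09420355, 0.1459312 ]), np.float64(0.003692429530528838))
173 [0.6381 0.0903 0.1581] [0.626 0.049 0.14 ] [0.658 0.137 0.167]
[[229.0, 160.0], [258.0, 160.0], [258.0, 167.0], [229.0, 167.0]]
196 [0.6454 0.0904 0.1559] [0.628 0.045 0.14 ] [0.661 0.137 0.165]
[[321.79998779296875, 215.5], [340.6000061035156, 192.0], [351.29998779296875, 200.60000610351562], [332.6000061035156, 224.0]]
plane [0.66782573 0.00248294 0.10928841] [-0.52917763 -0.06154643  0.846276  ] 1201 32.19109215040651 yaw 6.6340255689736685
((393.1173095703125, 252.54257202148438), (53.455177307128906, 66.31912994384766), 1.5074357986450195) [[ 0.334 -0.307  0.028]
 [ 0.54  -0.3    0.028]
 [ 0.552 -0.467  0.028]
 [ 0.345 -0.47   0.028]] [ 0.44293827 -0.38604402  0.028     ]
```

```bash
cat >> h.py <<'E'
YAW=np.radians(6.8)
X=np.array([np.cos(YAW),np.sin(YAW),0]);Y=np.array([-np.sin(YAW),np.cos(YAW),0]);Z=np.array([0,0,1.])
t32=np.radians(32)
N=-np.sin(t32)*X+np.cos(t32)*Z; SL=np.cos(t32)*X+np.sin(t32)*Z
def tool(y,z):
    z=z/np.linalg.norm(z);y=y/np.linalg.norm(y);return np.c_[np.cross(y,z),y,z]
def delta(s,pos,Rt):
    R0=R.from_rotvec(s["tool_rot"]);d=R0.inv().apply(np.asarray(pos)-s["position"])*1000
    w=np.degrees((R0.inv()*R.from_matrix(Rt)).as_rotvec());return d.round(1),w.round(1)
E
python3 - <<'E'
from h import *
T=load("top0.npz");W=load("wrist0.npz")
M=W["camera_from_world"];c=-M[:3,:3].T@M[:3,3];R0=R.from_rotvec([-4.65937477e-01,-3.10671406e+00,2.91e-3]).as_matrix();p=np.array([0.18325531,0.59685093,0.23046309])
print("cam in tool",R0.T@(c-p),"look",R0.T@-M[2,:3],"right",R0.T@M[0,:3]);print(R0)
for uv in[(294,200),(294,196),(244,200)]:print(onz(T,[uv],.086),cloud(T)[uv[1],uv[0]])
im=T["img"][150:215,215:330];cv2.imwrite("pics/c3.png",np.clip(cv2.resize(im,None,fx=6.9,fy=6.9,interpolation=cv2.INTER_CUBIC)[:,:800,::-1].astype(float)*2,0,255))
E
```

```text
cam in tool [ 6.65819162e-02 -1.20733723e-04 -1.42965905e-01] look [-2.61592705e-01  4.20579639e-04  9.65178263e-01] right [ 1.38511882e-03  9.99999039e-01 -6.03435223e-05]
[[-9.56003111e-01  2.93356247e-01 -4.04784076e-04]
 [ 2.93356490e-01  9.56001404e-01 -1.81265182e-03]
 [-1.44778592e-04 -1.85164682e-03 -9.99998275e-01]]
[[ 0.5637066  -0.06563746  0.086     ]] [ 0.56155693 -0.06553713  0.09491099]
[[ 0.57617304 -0.06450144  0.086     ]] [ 0.57390587 -0.06440557  0.09509918]
[[0.54882387 0.08555612 0.086     ]] [0.54615767 0.08458019 0.09750322][ WARN:0@0.400] global loadsave.cpp:1063 imwrite_ Unsupported depth image for selected encoder is fallbacked to CV_8U.
```

View pics/c3.png

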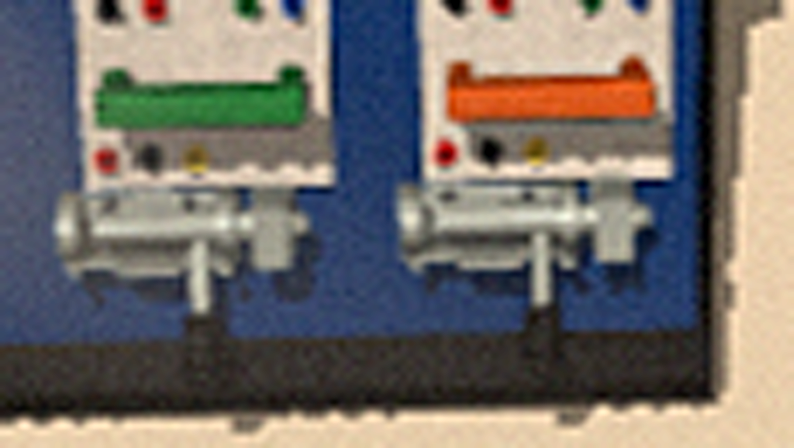

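```bash
cat > go.py <<'E'
# prints the shift/turn still needed for a pose, in the move's own units
from h import *
from station import bot
def need(pos,Rt):
    s=bot.read_state();d,w=delta(s,pos,Rt)
    n=max(np.linalg.norm(d)/41,np.linalg.norm(w)/7.1);n=int(np.ceil(n)) or 1
    # curved: straight world translation with steady turn, in tool axes of each row
    R0=R.from_rotvec(s["tool_rot"]);wv=(R0.inv()*R.from_matrix(Rt)).as_rotvec();v=(np.asarray(pos)-s["position"])/n*1000
    print("t",s["time_s"],"j",s["joints"].round(2),"tcp",s["position"].round(4),"F",s["contact_force"].round(1),"w",round(s["gripper_width"],4))
    print("d",d,"w",w,"rows",n)
    for i in range(min(n,40)):
        Ri=R0*R.from_rotvec(wv*i/n);print([round(float(a),1) for a in np.r_[Ri.inv().apply(v),np.degrees(wv/n)]])
E
python3 - <<'E'
from go import *
need(np.array([.566,-.066,.088])+.13*N,tool(Y,-N))
E
```

```text
t 0.15 j [-1.24  0.69 -0.19  1.57  0.16  0.9  -0.22] tcp [0.1833 0.597  0.2307] F [0.6 0.4 0.4] w 0.0854
d [-497.3 -549.4   33.3] w [ -6.7 -31.5 -23.2] rows 19
[-26.2, -28.9, 1.8, -0.4, -1.7, -1.2]
[-25.5, -29.5, 2.3, -0.4, -1.7, -1.2]
[-24.8, -30.0, 2.9, -0.4, -1.7, -1.2]
[-24.0, -30.6, 3.4, -0.4, -1.7, -1.2]
[-23.3, -31.1, 3.9, -0.4, -1.7, -1.2]
[-22.5, -31.6, 4.3, -0.4, -1.7, -1.2]
[-21.7, -32.1, 4.8, -0.4, -1.7, -1.2]
[-20.9, -32.6, 5.2, -0.4, -1.7, -1.2]
[-20.0, -33.1, 5.6, -0.4, -1.7, -1.2]
[-19.1, -33.5, 6.0, -0.4, -1.7, -1.2]
[-18.2, -34.0, 6.3, -0.4, -1.7, -1.2]
[-17.3, -34.4, 6.6, -0.4, -1.7, -1.2]
[-16.4, -34.8, 6.9, -0.4, -1.7, -1.2]
[-15.4, -35.2, 7.1, -0.4, -1.7, -1.2]
[-14.5, -35.5, 7.3, -0.4, -1.7, -1.2]
[-13.5, -35.9, 7.5, -0.4, -1.7, -1.2]
[-12.5, -36.2, 7.7, -0.4, -1.7, -1.2]
[-11.5, -36.5, 7.8, -0.4, -1.7, -1.2]
[-10.5, -36.8, 7.9, -0.4, -1.7, -1.2]
```

Emit:
jog_arm --pt "-26 -29 0 -0.4 -1.7 -1.2 1" --pt "-26 -29 0 -0.4 -1.7 -1.2 1" --pt "-25 -30 1 -0.4 -1.7 -1.2 1" --pt "-24 -30 2 -0.4 -1.7 -1.2 1" --pt "-23 -31 3 -0.4 -1.7 -1.2 1"

```text
time_s: 0.57
position: [0.2666, 0.4202, 0.2307]
tool_rot: [0.286, 2.975, 0.019]
contact_force: [1.3, 0.4, -0.6]
gripper_width: 0.0854
```

Emit:
jog_arm --pt "-23 -31 3 -0.4 -1.7 -1.2 1" --pt "-22 -32 4 -0.4 -1.7 -1.2 1" --pt "-21 -33 5 -0.4 -1.7 -1.2 1" --pt "-20 -33 5 -0.4 -1.7 -1.2 1" --pt "-19 -34 6 -0.4 -1.7 -1.2 1"

```text
time_s: 0.98
position: [0.3489, 0.2435, 0.2249]
tool_rot: [0.121, 2.835, 0.038]
contact_force: [2.6, 0.3, -0.6]
gripper_width: 0.085
```

```bash
python3 - <<'E'
from go import *
need(np.array([.566,-.066,.088])+.13*N,tool(Y,-N))
E
```

```text
t 0.9833 j [-1.04  0.41  0.21  2.39  0.78  0.2  -0.13] tcp [0.3489 0.2435 0.2249] F [ 2.6  0.3 -0.6] w 0.085
d [-161.2 -305.7   65.7] w [ -2.7 -14.4 -11.3] rows 9
[-17.9, -34.0, 7.3, -0.3, -1.6, -1.3]
[-17.0, -34.4, 7.6, -0.3, -1.6, -1.3]
[-16.0, -34.8, 7.9, -0.3, -1.6, -1.3]
[-15.0, -35.2, 8.1, -0.3, -1.6, -1.3]
[-14.0, -35.5, 8.4, -0.3, -1.6, -1.3]
[-13.0, -35.9, 8.5, -0.3, -1.6, -1.3]
[-11.9, -36.2, 8.7, -0.3, -1.6, -1.3]
[-10.9, -36.5, 8.8, -0.3, -1.6, -1.3]
[-9.9, -36.8, 8.9, -0.3, -1.6, -1.3]
```

Emit:
jog_arm --pt "-18 -34 7 -0.3 -1.6 -1.3 1" --pt "-17 -34 7 -0.3 -1.6 -1.3 1" --pt "-16 -35 8 -0.3 -1.6 -1.3 1" --pt "-15 -35 8 -0.3 -1.6 -1.3 1" --pt "-14 -36 8 -0.3 -1.6 -1.3 1"

```text
time_s: 1.4
position: [0.3763, 0.1497, 0.212]
tool_rot: [0.052, 2.808, -0.028]
contact_force: [0.2, -1.0, -0.2]
gripper_width: 0.0855
```

```bash
python3 - <<'E'
from go import *
need(np.array([.566,-.066,.088])+.13*N,tool(Y,-N))
E
```

```text
t 1.4 j [-0.75  0.42  0.1   2.5   1.69  0.18 -0.79] tcp [0.3763 0.1497 0.212 ] F [ 0.2 -1.  -0.2] w 0.0855
d [-117.3 -218.7   58.2] w [ -4.6 -13.   -7.8] rows 7
[-16.8, -31.2, 8.3, -0.7, -1.9, -1.1]
[-15.9, -31.7, 8.5, -0.7, -1.9, -1.1]
[-15.0, -32.1, 8.6, -0.7, -1.9, -1.1]
[-14.1, -32.4, 8.7, -0.7, -1.9, -1.1]
[-13.1, -32.8, 8.8, -0.7, -1.9, -1.1]
[-12.2, -33.2, 8.8, -0.7, -1.9, -1.1]
[-11.3, -33.5, 8.8, -0.7, -1.9, -1.1]
```

Emit:
jog_arm --pt "-25 -12 5 0 -1 -1 1" --pt "-25 -15 5 0 -1 -1 1" --pt "-20 -20 5 -0.5 -1.5 -1 1" --pt "-15 -25 8 -0.5 -2 -1 1" --pt "-10 -30 8 -0.5 -2 -1 1"

```text
time_s: 1.82
position: [0.4705, 0.0587, 0.2197]
tool_rot: [-0.065, 2.696, -0.022]
contact_force: [-0.1, -0.2, 0.1]
gripper_width: 0.0851
```

```bash
python3 - <<'E'
from go import *
need(np.array([.566,-.066,.088])+.13*N,tool(Y,-N))
E
```

```text
t 1.8167 j [-0.19  0.45 -0.19  2.44  2.17  0.28 -0.86] tcp [0.4705 0.0587 0.2197] F [-0.1 -0.2  0.1] w 0.0851
d [  -8.6 -133.3   31.7] w [-3.4 -6.6 -3.1] rows 4
[-2.1, -33.3, 7.9, -0.9, -1.7, -0.8]
[-1.5, -33.5, 7.5, -0.9, -1.7, -0.8]
[-0.8, -33.6, 7.0, -0.9, -1.7, -0.8]
[-0.2, -33.7, 6.5, -0.9, -1.7, -0.8]
```

Emit:
jog_arm --pt "-2 -30 8 -0.9 -1.7 -0.8 1" --pt "-2 -30 8 -0.9 -1.7 -0.8 1" --pt "-1 -30 6 -0.9 -1.7 -0.8 1" --pt "0 -30 6 -0.9 -1.7 -0.8 1" --pt "0 -13 3 0 0 0 1"

```text
time_s: 2.23
position: [0.4924, -0.0705, 0.1958]
tool_rot: [-0.134, 2.597, 0.032]
contact_force: [0.3, -0.4, 0.1]
gripper_width: 0.0857
```

```bash
python3 - <<'E'
from go import *
need(np.array([.566,-.066,.088])+.13*N,tool(Y,-N))
d=bot.get_image("wrist");np.savez("w1.npz",**d);cv2.imwrite("pics/w1.png",d["img"][:,:,::-1])
E
```

```text
t 2.2333 j [ 0.45  0.58 -0.5   2.48  2.73  0.44 -0.95] tcp [ 0.4924 -0.0705  0.1958] F [ 0.3 -0.4  0.1] w 0.0857
d [-5.4 -4.2  0.4] w [-0.7 -1.  -0.7] rows 1
[-5.4, -4.2, 0.4, -0.7, -1.0, -0.7]
```

View pics/w1.png

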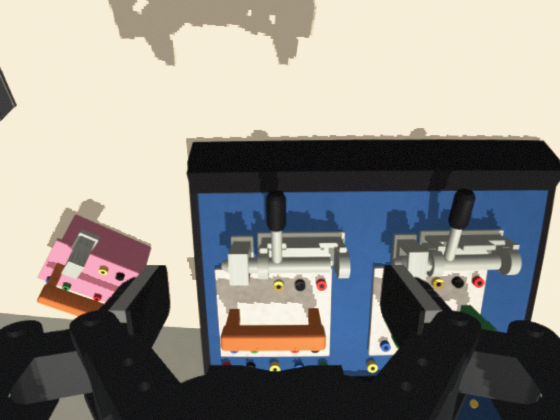

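The wrist view shows the orange module's knob at (277,210), its bolt at (290,258) and the orange bar at (273,337). The green module is to the right, its knob at (461,210).

```bash
cat > meas.py <<'E'
from h import *
def meas(fn):
    d=load(fn);P=cloud(d);H=hsv(d)
    m=cv2.inRange(H,(100,120,40),(130,255,255))>0
    q=P[m&(P[...,2]>.04)&(P[...,2]<.2)]
    for _ in range(5):
        c=q.mean(0);n=np.linalg.svd(q-c,full_matrices=False)[2][2];n*=np.sign(n[2]);e=(q-c)@n;q=q[abs(e)<max(.002,1.5*e.std())]
    print("plane n",n.round(3),"tilt",np.degrees(np.arccos(n[2])).round(2),"yaw",np.degrees(np.arctan2(-n[1],-n[0])).round(2))
    hgt=(P-c)@n
    return d,P,H,c,n,hgt
E
python3 - <<'E'
from meas import *
d,P,H,c,n,h=meas("w1.npz")
V=H[...,2];m=(V<70);m[:, :255]=0;m[:,300:]=0;m[:190]=0;m[240:]=0
m&=h>.012
k,l,st,cc=cv2.connectedComponentsWithStats(m.astype(np.uint8));i=1+st[1:,4].argmax();print("knob",st[i],cc[i])
q=P[l==i];print(q.mean(0).round(4),"h",np.percentile(h[l==i],[5,50,95]).round(4))
rr=cv2.minAreaRect(cv2.findContours((l==i).astype(np.uint8),0,2)[0][0]);print(rr)
cam,v=ray(d,[rr[0]]);v=v[0];k0=cam+v*(((c+n*.038-cam)@n)/(v@n));print("knob on plane 38",k0.round(4))
# orange bar top
m=cv2.inRange(H,(3,130,60),(18,255,255))>0;m[:,:200]=0;m[:280]=0
q=P[m];hh=h[m];t=q[hh>.049];print("bar",len(q),np.percentile(hh,[5,50,95]).round(4),"top mean",t.mean(0).round(4),t.shape)
a=(q-c)@Y;print("bar y ext",a.min(),a.max(),"bary c",(c+Y*(a.min()+a.max())/2))
t0=q.mean(0);print("slope ext top",np.percentile((t-t0)@SL,[2,98])+t0@SL,"y",np.percentile(t@Y,[1,99]),"knob y",k0@Y,"knob sl",k0@SL)
top=m&(h>.049);o=top.astype(np.uint8)*255;cv2.imwrite("pics/m1.png",o)
print("yaw from bar",np.degrees(np.arctan2(*(-1*np.linalg.svd(t-t.mean(0),full_matrices=False)[2][0][[0,1]]*np.array([1,-1])))))
E
```

```text
plane n [-0.525 -0.065  0.848] tilt 31.96 yaw 7.1
knob [266 190  20  41 750] [275.59066667 210.03466667]
[ 0.56   -0.0631  0.0927] h [0.039  0.0442 0.0484]
((275.5, 210.0), (40.0, 19.0), 90.0)
knob on plane 38 [ 0.5667 -0.0625  0.086 ]
bar 2872 [0.0183 0.0518 0.0538] top mean [ 0.651  -0.0556  0.1576] (1759, 3)
bar y ext -0.13707759173774753 0.10528165033146991 bary c [0.62383068 0.01828953 0.0828724 ]
slope ext top [0.62077719 0.6352212 ] y [-0.17549729 -0.09014836] knob y -0.1291769851997001 knob sl 0.5165072368912502
yaw from bar -159.78195709456926
```

```bash
sed -i 's/radians(6.8)/radians(7.0)/' h.py; python3 - <<'E'
from go import *
k=np.array([.5665,-.063,.0865])
need(k-.017*N,tool(Y,-N))
E
```

```text
t 2.2833 j [ 0.44  0.58 -0.5   2.47  2.73  0.44 -0.95] tcp [ 0.4933 -0.0714  0.1957] F [ 0.4 -2.3  0.2] w 0.0857
d [ -7.1   1.9 148.5] w [-0.9 -1.  -0.9] rows 4
[-1.8, 0.5, 37.1, -0.2, -0.2, -0.2]
[-1.6, 0.3, 37.1, -0.2, -0.2, -0.2]
[-1.5, 0.2, 37.2, -0.2, -0.2, -0.2]
[-1.3, 0.0, 37.2, -0.2, -0.2, -0.2]
```

Emit:
jog_arm --pt "-3 1 25 -0.3 -0.4 -0.3 1" --pt "-2 1 30 -0.3 -0.3 -0.3 1" --pt "-1 0 30 -0.3 -0.3 -0.3 1" --pt "0 0 30 0 0 0 1" --pt "0 0 15 0 0 0 1"

```text
time_s: 2.7
position: [0.5683, -0.0522, 0.0873]
tool_rot: [-0.172, 2.576, 0.052]
contact_force: [-0.1, 0.2, 1.3]
gripper_width: 0.0853
```

```bash
python3 - <<'E'
from go import *
k=np.array([.5665,-.063,.0865])
need(k-.017*N,tool(Y,-N))
d=bot.get_image("wrist");np.savez("w2.npz",**d);cv2.imwrite("pics/w2.png",d["img"][:,:,::-1])
E
```

```text
t 2.7 j [ 0.37  0.89 -0.48  2.35  2.78  0.64 -0.92] tcp [ 0.5683 -0.0522  0.0873] F [-0.1  0.2  1.3] w 0.0853
d [  3.2 -10.6  16. ] w [0.4 0.1 0.5] rows 1
[3.2, -10.6, 16.0, 0.4, 0.1, 0.5]
```

View pics/w2.png

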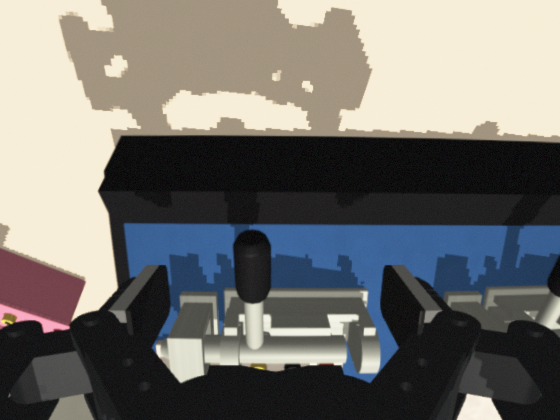

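Emit:
jog_arm --pt "1 -5 2 0 0 0 1" --pt "1 -5 3 0 0 0 1" --pt "0 0 5 0 0 0 1" --pt "0 0 0 0 0 0 1"

```text
time_s: 3.08
position: [0.5718, -0.0633, 0.0808]
tool_rot: [-0.171, 2.575, 0.049]
contact_force: [0.5, -0.8, -0.8]
gripper_width: 0.0853
```

```bash
python3 - <<'E'
from go import *
k=np.array([.5665,-.063,.0865])
need(k-.017*N,tool(Y,-N))
d=bot.get_image("wrist");np.savez("w2.npz",**d);cv2.imwrite("pics/w3.png",d["img"][:,:,::-1])
print(proj(d,[k]))
E
```

```text
t 3.0833 j [ 0.39  0.91 -0.48  2.34  2.8   0.63 -0.91] tcp [ 0.5718 -0.0633  0.0808] F [ 0.5 -0.8 -0.8] w 0.0853
d [1.5 0.9 9.4] w [0.3 0.2 0.5] rows 1
[1.5, 0.9, 9.4, 0.3, 0.2, 0.5]
[[276.73876251 277.02268642]]
```

View pics/w3.png

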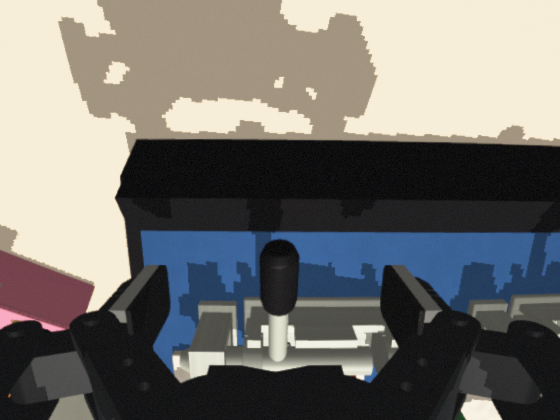

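Emit:
jog_arm --pt "1 1 5 0 0 0.5 1" --pt "0 1 4 0 0 0 1" --pt "0 0 0 0 0 0 0" --pt "0 0 0 0 0 0 0" --pt "0 0 0 0 0 0 0"

```text
time_s: 3.55
position: [0.5752, -0.0596, 0.0722]
tool_rot: [-0.162, 2.576, 0.054]
contact_force: [-0.1, -1.1, -0.2]
gripper_width: 0.0515
```

Emit:
jog_arm --pt "0 0 0 0 0 0 0" --pt "0 0 0 0 0 0 0" --pt "0 0 0 0 0 0 0"

```text
time_s: 3.8
position: [0.5752, -0.0603, 0.0723]
tool_rot: [-0.16, 2.576, 0.053]
contact_force: [-1.7, -2.5, 3.7]
gripper_width: 0.0137
```

```bash
python3 - <<'E'
from go import *
k=np.array([.5665,-.063,.0865])
need(k-.017*N,tool(Y,-N))
d=bot.get_image("wrist");np.savez("w2.npz",**d);cv2.imwrite("pics/w4.png",d["img"][:,:,::-1])
E
```

```text
t 3.8 j [ 0.39  0.93 -0.48  2.33  2.8   0.65 -0.92] tcp [ 0.5752 -0.0603  0.0723] F [-1.7 -2.5  3.7] w 0.0137
d [ 0.1 -1.7  0.2] w [0.3 0.2 0. ] rows 1
[0.1, -1.7, 0.2, 0.3, 0.2, 0.0]
```

View pics/w4.png

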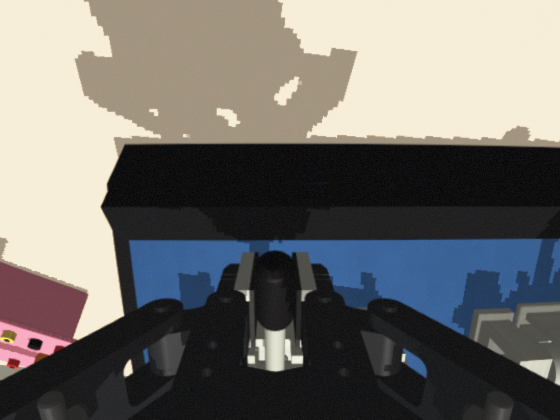

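Emit:
jog_arm --pt "0.2 0 -4.5 0 5 0 0" --pt "0.2 0 -4.5 0 5 0 0" --pt "0.2 0 -4.5 0 5 0 0" --pt "0.2 0 -4.5 0 5 0 0" --pt "0.2 0 -4.5 0 5 0 0"

```text
time_s: 4.27
position: [0.5699, -0.0623, 0.0832]
tool_rot: [-0.177, 2.836, 0.02]
contact_force: [-33.6, 3.5, 2.8]
gripper_width: 0.0139
```

Emit:
jog_arm --pt "0.2 0 -4.5 0 5 0 0" --pt "0.2 0 -4.5 0 5 0 0" --pt "0.2 0 -4.5 0 5 0 0" --pt "0.2 0 -4.5 0 5 0 0" --pt "0 0 0 0 0 0 0"

```text
time_s: 4.68
position: [0.5733, -0.0641, 0.0839]
tool_rot: [-0.174, 2.887, -0.029]
contact_force: [-56.9, 25.1, 2.1]
gripper_width: 0.0138
```

```bash
python3 - <<'E'
from go import *
s=bot.read_state();print(s["joints"].round(2),s["contact_force"].round(1),s["moment"].round(2))
z=R.from_rotvec(s["tool_rot"]).as_matrix()[:,2];print("lift",np.degrees(np.arccos(-z@N)),"y off",R.from_rotvec(s["tool_rot"]).as_matrix()[:,1]@Y)
d=bot.get_image("wrist");cv2.imwrite("pics/w5.png",d["img"][:,:,::-1])
d=bot.get_image("scene");cv2.imwrite("pics/s5.png",cv2.resize(d["img"][150:330,220:420],None,fx=3.3,fy=3.3)[:,:,::-1])
E
```

```text
[ 0.25  0.82 -0.36  2.07  1.46  0.26  0.31] [-56.9  25.1   2.1] [ 5.2  11.3   1.36]
lift 17.904985183991272 y off 0.9993920882847492
```

View pics/w5.png

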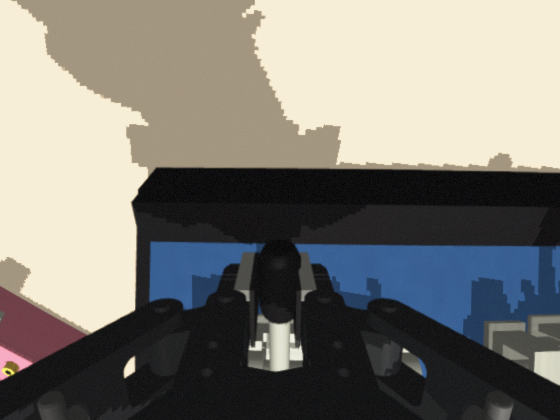

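View pics/s5.png

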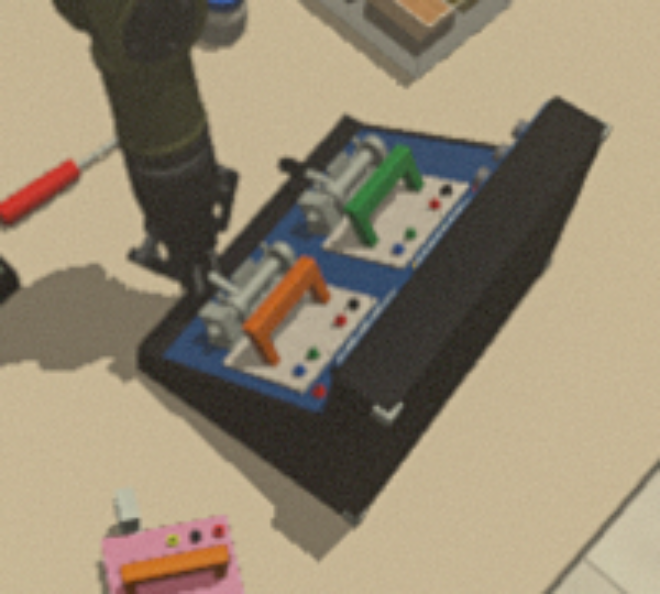

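```bash
cat > arc.py <<'E'
from go import *
ROD=np.array([.6164,-.0552,.1041])
def arc():
    s=bot.read_state();Rm=R.from_rotvec(s["tool_rot"]).as_matrix();g=s["position"]-.019*Rm[:,2]
    v=g-ROD;a,b=-(v@SL),v@N
    print("t",round(s["time_s"],2),"j",s["joints"].round(2),"F",s["contact_force"].round(1),"M",s["moment"].round(1),"|F|",np.linalg.norm(s["contact_force"]).round(1),"w",round(s["gripper_width"],4))
    print("grasp rad %.1f ang %.1f  tool lift %.1f  y(draw axis) %.1f"%(np.hypot(a,b)*1e3,np.degrees(np.arctan2(b,a)),np.degrees(np.arctan2(Rm[:,2]@-SL,-Rm[:,2]@N)),(v@Y)*1e3), "tool y.Y",Rm[:,1]@Y)
    return s,Rm,g
def tgt(ang,draw=0,rad=.054):
    """shift needed in tool axes (mm) to bring grasp to arc angle (deg) and draw (m)"""
    s,Rm,g=arc();t=ROD+Y*(draw+Y0)+rad*(-SL*np.cos(np.radians(ang))+N*np.sin(np.radians(ang)))
    print("ang",ang,"draw",draw,"shift tool",(Rm.T@(t-g)*1e3).round(1))
Y0=0.0
E
python3 - <<'E'
from arc import *
Y0=0
for a in(15,25,35,60):tgt(a)
E
```

```text
t 4.78 j [ 0.25  0.81 -0.36  2.07  1.47  0.26  0.3 ] F [-56.   25.7   1.1] M [ 5.2 11.2  1.3] |F| 61.6 w 0.0139
grasp rad 48.5 ang 29.8  tool lift 17.7  y(draw axis) -2.9 tool y.Y 0.9993749328379331
ang 15 draw 0 shift tool [ 6.5  3.4 12.6]
t 4.78 j [ 0.25  0.81 -0.36  2.07  1.47  0.26  0.3 ] F [-56.   25.7   1.1] M [ 5.2 11.2  1.3] |F| 61.6 w 0.0139
grasp rad 48.5 ang 29.8  tool lift 17.7  y(draw axis) -2.9 tool y.Y 0.9993749328379331
ang 25 draw 0 shift tool [6.1 3.  3.2]
t 4.78 j [ 0.25  0.81 -0.36  2.07  1.47  0.26  0.3 ] F [-56.   25.7   1.1] M [ 5.2 11.2  1.3] |F| 61.6 w 0.0139
grasp rad 48.5 ang 29.8  tool lift 17.7  y(draw axis) -2.9 tool y.Y 0.9993749328379331
ang 35 draw 0 shift tool [ 4.1  2.7 -6. ]
t 4.78 j [ 0.25  0.81 -0.36  2.07  1.47  0.26  0.3 ] F [-56.   25.7   1.1] M [ 5.2 11.2  1.3] |F| 61.6 w 0.0139
grasp rad 48.5 ang 29.8  tool lift 17.7  y(draw axis) -2.9 tool y.Y 0.9993749328379331
ang 60 draw 0 shift tool [ -7.5   1.9 -26.3]
```

Emit:
jog_arm --pt "3 2 0 0 0 0 0" --pt "2 1 -3 0 0 0 0" --pt "0 0 -3 0 0 0 0"

```text
time_s: 5.03
position: [0.5755, -0.0634, 0.0907]
tool_rot: [-0.176, 2.871, -0.035]
contact_force: [-37.9, 20.2, -3.6]
gripper_width: 0.0139
```

```bash
python3 - <<'E'
from arc import *
tgt(40)
tgt(60)
E
```

```text
t 5.03 j [ 0.25  0.8  -0.36  2.08  1.5   0.25  0.26] F [-37.9  20.2  -3.6] M [4.2 8.5 1.1] |F| 43.1 w 0.0139
grasp rad 46.8 ang 38.1  tool lift 16.9  y(draw axis) -2.4 tool y.Y 0.9992051817607145
ang 40 draw 0 shift tool [ 6.   2.3 -4.4]
t 5.03 j [ 0.25  0.8  -0.36  2.08  1.5   0.25  0.26] F [-37.9  20.2  -3.6] M [4.2 8.5 1.1] |F| 43.1 w 0.0139
grasp rad 46.8 ang 38.1  tool lift 16.9  y(draw axis) -2.4 tool y.Y 0.9992051817607145
ang 60 draw 0 shift tool [ -4.2   1.6 -20.1]
```

Emit:
jog_arm --pt "4 2 -3 0 0 0 0" --pt "2 1 -4 0 0 0 0" --pt "0 0 -4 0 0 0 0" --pt "-1 0 -4 0 0 0 0"

```text
time_s: 5.37
position: [0.5858, -0.0616, 0.1108]
tool_rot: [-0.172, 2.839, -0.039]
contact_force: [5.8, 16.8, -9.8]
gripper_width: 0.0132
```

```bash
python3 - <<'E'
from arc import *
tgt(60)
d=bot.get_image("wrist");cv2.imwrite("pics/w6.png",d["img"][:,:,::-1])
E
```

```text
t 5.37 j [ 0.25  0.77 -0.36  2.07  1.47  0.25  0.29] F [ 5.8 16.8 -9.8] M [3.6 0.1 1. ] |F| 20.3 w 0.0132
grasp rad 44.3 ang 66.1  tool lift 15.1  y(draw axis) -1.8 tool y.Y 0.9989748388886672
ang 60 draw 0 shift tool [10.4  1.7 -3.8]
```

View pics/w6.png

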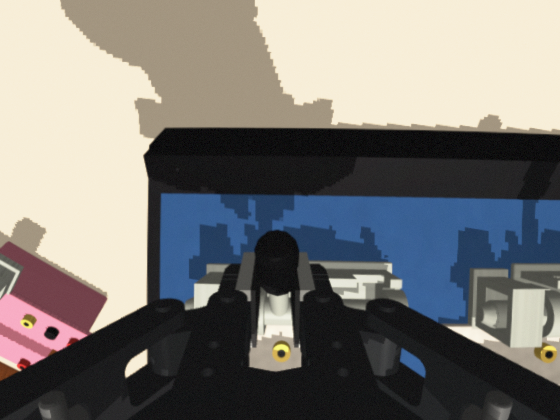

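```bash
python3 - <<'E'
from arc import *
tgt(64,0.0455,.046)
E
```

```text
t 5.42 j [ 0.25  0.77 -0.36  2.07  1.47  0.25  0.29] F [-0.7 17.8 -4.2] M [3.6 1.2 1.2] |F| 18.3 w 0.0126
grasp rad 44.1 ang 67.9  tool lift 15.0  y(draw axis) -1.8 tool y.Y 0.9989609328806595
ang 64 draw 0.0455 shift tool [ 3.3 47.3 -1.7]
```

Emit:
jog_arm --pt "1 6 0 0 0 0 0" --pt "1 7 0 0 0 0 0" --pt "0 7 0 0 0 0 0"

```text
time_s: 5.67
position: [0.5853, -0.0562, 0.1102]
tool_rot: [-0.152, 2.836, -0.074]
contact_force: [6.0, -3.0, -6.3]
gripper_width: 0.013
```

```bash
python3 - <<'E'
from arc import *
tgt(64,0.0455,.046)
d=bot.get_image("wrist");cv2.imwrite("pics/w7.png",d["img"][:,:,::-1])
E
```

```text
t 5.67 j [ 0.22  0.77 -0.35  2.08  1.54  0.28  0.18] F [ 6.  -3.  -6.3] M [-0.5 -0.5  0.1] |F| 9.2 w 0.013
grasp rad 43.9 ang 65.5  tool lift 15.0  y(draw axis) 4.2 tool y.Y 0.9974726521834886
ang 64 draw 0.0455 shift tool [ 2.5 41.2 -3.8]
```

View pics/w7.png

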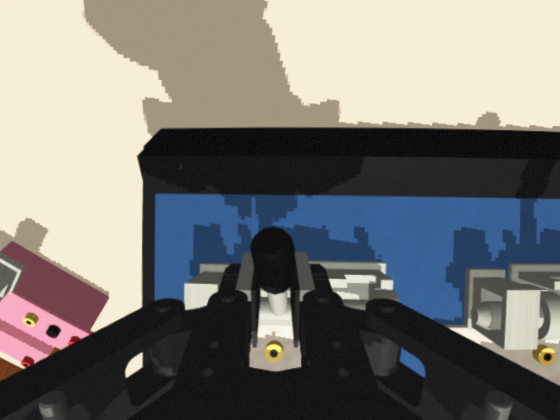

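Emit:
jog_arm --pt "0 6 0 0 0 0 0" --pt "0 6 0 0 0 0 0" --pt "0 6 0 0 0 0 0" --pt "0 6 0 0 0 0 0"

```text
time_s: 6.05
position: [0.582, -0.0347, 0.1085]
tool_rot: [-0.148, 2.838, -0.079]
contact_force: [2.6, -4.4, -2.3]
gripper_width: 0.0129
```

```bash
python3 - <<'E'
from arc import *
tgt(64,0.0455,.046)
print(delta(bot.read_state(),bot.read_state()["position"],tool(Y,-N)))
d=bot.get_image("wrist");cv2.imwrite("pics/w8.png",d["img"][:,:,::-1])
E
```

```text
t 6.05 j [ 0.18  0.77 -0.37  2.09  1.57  0.31  0.1 ] F [ 2.6 -4.4 -2.3] M [-0.7 -0.1 -0.1] |F| 5.6 w 0.0129
grasp rad 43.5 ang 63.2  tool lift 15.1  y(draw axis) 26.0 tool y.Y 0.9971947525565102
ang 64 draw 0.0455 shift tool [ 1.4 19.3 -3.7]
(array([0., 0., 0.]), array([ -4.3, -15.1,   0.2]))
```

View pics/w8.png

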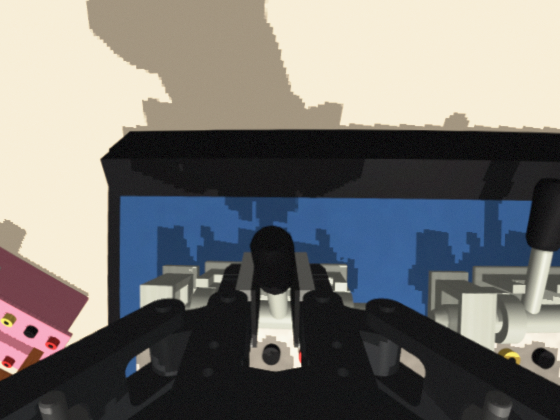

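Emit:
jog_arm --pt "0 6 0 0 0 0 0" --pt "0 5 -1 0 0 0 0" --pt "0 5 -1 0 0 0 0" --pt "0 2.5 0 0 0 0 0"

```text
time_s: 6.43
position: [0.5801, -0.0161, 0.1095]
tool_rot: [-0.148, 2.837, -0.078]
contact_force: [5.0, -5.7, -4.2]
gripper_width: 0.0127
```

```bash
python3 - <<'E'
from arc import *
tgt(64,0.0455,.046)
tgt(40,0.0455,.046);tgt(15,0.0455,.049)
d=bot.get_image("wrist");cv2.imwrite("pics/w9.png",d["img"][:,:,::-1])
E
```

```text
t 6.43 j [ 0.15  0.77 -0.39  2.1   1.58  0.33  0.05] F [ 5.  -5.7 -4.2] M [-0.9 -0.4 -0.1] |F| 8.7 w 0.0127
grasp rad 43.7 ang 64.6  tool lift 15.0  y(draw axis) 44.7 tool y.Y 0.9972154703914635
ang 64 draw 0.0455 shift tool [ 1.9  0.7 -1.5]
t 6.43 j [ 0.15  0.77 -0.39  2.1   1.58  0.33  0.05] F [ 5.  -5.7 -4.2] M [-0.9 -0.4 -0.1] |F| 8.7 w 0.0127
grasp rad 43.7 ang 64.6  tool lift 15.0  y(draw axis) 44.7 tool y.Y 0.9972154703914635
ang 40 draw 0.0455 shift tool [13.4  1.8 13.7]
t 6.43 j [ 0.15  0.77 -0.39  2.1   1.58  0.33  0.05] F [ 5.  -5.7 -4.2] M [-0.9 -0.4 -0.1] |F| 8.7 w 0.0127
grasp rad 43.7 ang 64.6  tool lift 15.0  y(draw axis) 44.7 tool y.Y 0.9972154703914635
ang 15 draw 0.0455 shift tool [20.7  3.2 33.1]
```

View pics/w9.png

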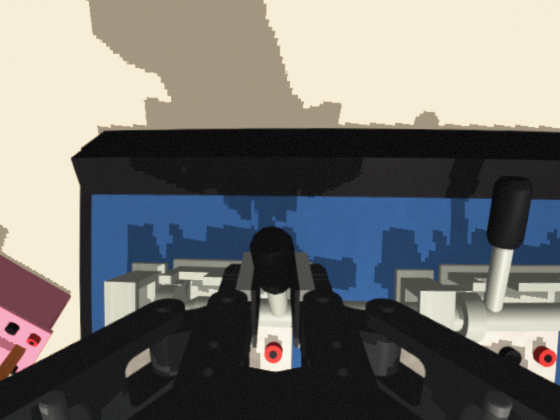

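Emit:
jog_arm --pt "5.4 1 5 0 0 0 0" --pt "4.9 0.6 6 0 0 0 0" --pt "3.7 0.6 7 0 0 0 0"

```text
time_s: 6.73
position: [0.5729, -0.0167, 0.0892]
tool_rot: [-0.147, 2.833, -0.08]
contact_force: [0.7, -5.4, 6.4]
gripper_width: 0.0127
```

```bash
python3 - <<'E'
from arc import *
tgt(15,0.0455,.049)
d=bot.get_image("wrist");cv2.imwrite("pics/w10.png",d["img"][:,:,::-1])
E
```

```text
t 6.73 j [ 0.18  0.81 -0.43  2.13  1.77  0.38 -0.13] F [ 0.7 -5.4  6.4] M [-1.1 -0.1 -0.3] |F| 8.4 w 0.0127
grasp rad 44.1 ang 36.2  tool lift 14.9  y(draw axis) 44.9 tool y.Y 0.9970898919361336
ang 15 draw 0.0455 shift tool [ 7.9  1.7 15.8]
```

View pics/w10.png

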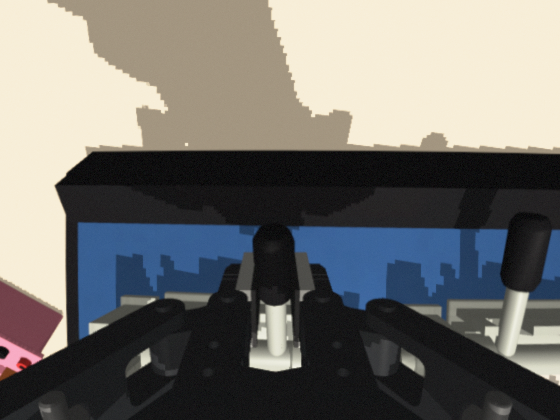

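Emit:
jog_arm --pt "3 0.8 6 0 0 0 0" --pt "2 0.5 6 0 0 0 0" --pt "0 0 0 0 0 0 0"

```text
time_s: 7.03
position: [0.5709, -0.0169, 0.0755]
tool_rot: [-0.146, 2.835, -0.081]
contact_force: [0.3, -5.3, 5.9]
gripper_width: 0.0129
```

```bash
python3 - <<'E'
from arc import *
tgt(15,0.0455,.049)
d=bot.get_image("wrist");cv2.imwrite("pics/w11.png",d["img"][:,:,::-1])
E
```

```text
t 7.03 j [ 0.19  0.85 -0.46  2.14  1.83  0.42 -0.19] F [ 0.3 -5.3  5.9] M [-1.  -0.6 -0.4] |F| 7.9 w 0.0129
grasp rad 47.2 ang 19.2  tool lift 15.0  y(draw axis) 45.0 tool y.Y 0.9970502240516919
ang 15 draw 0.0455 shift tool [1.9 0.8 3.4]
```

View pics/w11.png

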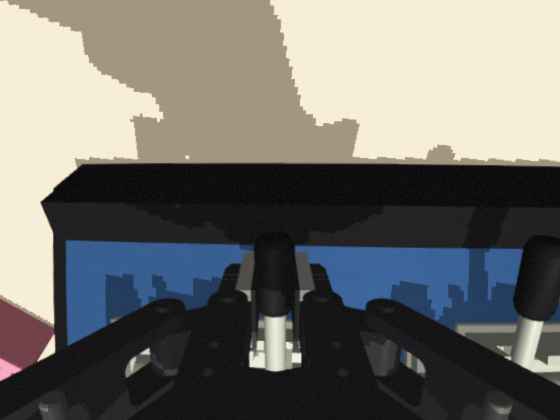

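Emit:
jog_arm --pt "1 0.4 3 0 0 0 0" --pt "0 0 2 0 0 0 0" --pt "0 0 0 0 0 0 0"

```text
time_s: 7.33
position: [0.5715, -0.0168, 0.0739]
tool_rot: [-0.147, 2.831, -0.083]
contact_force: [-10.5, -6.9, 38.7]
gripper_width: 0.0129
```

```bash
python3 - <<'E'
from arc import *
tgt(15,0.0455,.049)
E
```

```text
t 7.33 j [ 0.2   0.85 -0.47  2.14  1.85  0.43 -0.2 ] F [-10.5  -6.9  38.7] M [-1.6 -0.3 -0.6] |F| 40.7 w 0.0129
grasp rad 47.1 ang 17.1  tool lift 14.7  y(draw axis) 45.1 tool y.Y 0.9969283679406569
ang 15 draw 0.0455 shift tool [1.9 0.6 1.7]
```

Emit:
jog_arm --pt "0 0 -2 0 0 0 0" --pt "0 0 0 0 0 0 0.5" --pt "0 0 0 0 0 0 0.6" --pt "0 0 0 0 0 0 0.7" --pt "0 0 0 0 0 0 0.7"

```text
time_s: 7.75
position: [0.5685, -0.0124, 0.0713]
tool_rot: [-0.152, 2.84, -0.07]
contact_force: [0.3, 0.3, -0.0]
gripper_width: 0.0592
```

```bash
python3 - <<'E'
from arc import *
tgt(15,0.0455,.049)
d=bot.get_image("wrist");cv2.imwrite("pics/w12.png",d["img"][:,:,::-1])
E
```

```text
t 7.75 j [ 0.19  0.86 -0.47  2.14  1.84  0.42 -0.2 ] F [ 0.3  0.3 -0. ] M [0.  0.3 0. ] |F| 0.4 w 0.0592
grasp rad 50.0 ang 15.0  tool lift 15.2  y(draw axis) 49.6 tool y.Y 0.9976877349179943
ang 15 draw 0.0455 shift tool [-1.  -4.1  0.3]
```

View pics/w12.png

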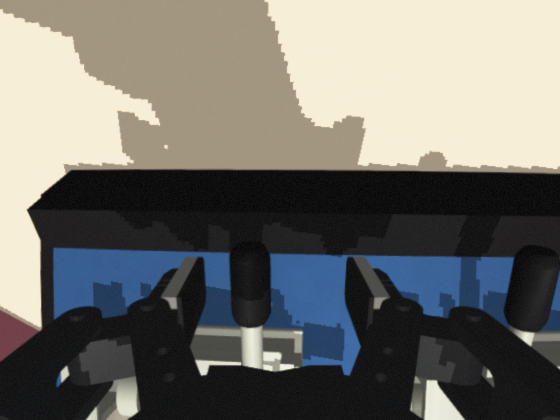

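Emit:
jog_arm --pt "0 -4 -8 0 0 0 0.8" --pt "0 0 -20 0 0 0 0.8" --pt "0 0 -30 0 0 0 0.8" --pt "0 0 -35 0 0 0 0.8" --pt "0 0 -35 0 0 0 0.8"

```text
time_s: 8.22
position: [0.5366, -0.0141, 0.1782]
tool_rot: [-0.152, 2.839, -0.076]
contact_force: [0.5, -0.1, -0.3]
gripper_width: 0.0684
```

```bash
python3 - <<'E'
from go import *
s=bot.read_state()
d=bot.get_image("wrist");np.savez("w13.npz",**d);cv2.imwrite("pics/w13.png",d["img"][:,:,::-1])
bar=np.array([.654,-.0562,.149])
need(bar+.10*N,tool(-SL,-N))
d=bot.get_image("scene");cv2.imwrite("pics/s13.png",cv2.resize(d["img"][150:330,220:420],None,fx=3.3,fy=3.3)[:,:,::-1])
E
```

```text
t 8.2667 j [ 0.14  0.59 -0.38  2.17  1.22  0.3   0.37] tcp [ 0.5366 -0.0137  0.182 ] F [-0.9  0.2  3.5] w 0.0688
d [-71.3 -58.4 -28.3] w [  8.5 -15.  -89.1] rows 13
[-5.5, -4.5, -2.2, 0.7, -1.2, -6.9]
[-4.9, -5.1, -2.0, 0.7, -1.2, -6.9]
[-4.3, -5.7, -1.9, 0.7, -1.2, -6.9]
[-3.7, -6.2, -1.7, 0.7, -1.2, -6.9]
[-2.9, -6.6, -1.6, 0.7, -1.2, -6.9]
[-2.1, -6.9, -1.4, 0.7, -1.2, -6.9]
[-1.3, -7.2, -1.3, 0.7, -1.2, -6.9]
[-0.5, -7.3, -1.2, 0.7, -1.2, -6.9]
[0.4, -7.3, -1.1, 0.7, -1.2, -6.9]
[1.2, -7.2, -1.1, 0.7, -1.2, -6.9]
[2.1, -7.0, -1.0, 0.7, -1.2, -6.9]
[2.9, -6.8, -1.0, 0.7, -1.2, -6.9]
[3.6, -6.4, -1.0, 0.7, -1.2, -6.9]
```

View pics/w13.png

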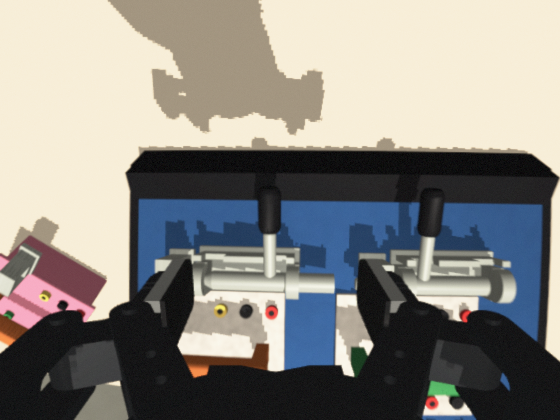

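View pics/s13.png

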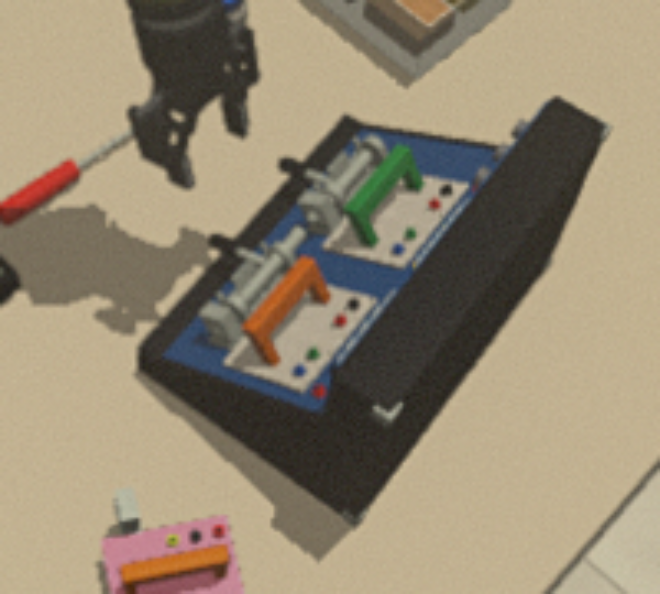

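Emit:
jog_arm --pt "-5 -4 -5 0 -5 0 0.6" --pt "-5 -4 -5 0 -5 0 0.6" --pt "-5 -4 -5 0 -5 0 0.6" --pt "-5 -4 0 0 0 0 0.6"

```text
time_s: 8.65
position: [0.5441, -0.0301, 0.1844]
tool_rot: [-0.149, 2.739, -0.1]
contact_force: [-0.9, -0.1, -1.1]
gripper_width: 0.0509
```

```bash
python3 - <<'E'
from go import *
need(np.array([.656,-.055,.149])+.10*N,tool(-SL,-N))
E
```

```text
t 8.65 j [ 0.17  0.59 -0.38  2.24  1.78  0.31 -0.16] tcp [ 0.5441 -0.0301  0.1844] F [-0.9 -0.1 -1.1] w 0.0509
d [-69.5 -40.9 -20.8] w [  3.2 -11.8 -88.9] rows 13
[-5.3, -3.1, -1.6, 0.2, -0.9, -6.8]
[-5.0, -3.8, -1.5, 0.2, -0.9, -6.8]
[-4.5, -4.3, -1.4, 0.2, -0.9, -6.8]
[-4.0, -4.8, -1.3, 0.2, -0.9, -6.8]
[-3.4, -5.3, -1.2, 0.2, -0.9, -6.8]
[-2.7, -5.7, -1.2, 0.2, -0.9, -6.8]
[-2.1, -6.0, -1.1, 0.2, -0.9, -6.8]
[-1.4, -6.2, -1.1, 0.2, -0.9, -6.8]
[-0.6, -6.3, -1.0, 0.2, -0.9, -6.8]
[0.1, -6.3, -1.0, 0.2, -0.9, -6.8]
[0.8, -6.3, -1.0, 0.2, -0.9, -6.8]
[1.6, -6.1, -1.0, 0.2, -0.9, -6.8]
[2.3, -5.9, -1.0, 0.2, -0.9, -6.8]
```

Emit:
jog_arm --pt "-5 -3 -2 0 -2.5 -6 0.6" --pt "-5 -4 -2 0 -2.5 -6 0.6" --pt "-5 -4 -2 0 -2.5 -6 0.6" --pt "-4 -5 -2 0 -2 -6 0.6" --pt "-4 -5 -2 0 -2 -6 0.6"

```text
time_s: 9.07
position: [0.5667, -0.0421, 0.2076]
tool_rot: [-0.829, 2.432, -0.219]
contact_force: [0.5, 0.0, -0.1]
gripper_width: 0.0514
```

```bash
python3 - <<'E'
from go import *
need(np.array([.656,-.055,.149])+.10*N,tool(-SL,-N))
E
```

```text
t 9.0667 j [ 0.39  0.61 -0.58  2.32  2.38  0.45 -0.11] tcp [ 0.5667 -0.0421  0.2076] F [ 0.5  0.  -0.1] w 0.0514
d [-24.2 -42.7  -1.9] w [ -2.7  -1.5 -58.6] rows 9
[-2.7, -4.7, -0.2, -0.3, -0.2, -6.5]
[-2.1, -5.0, -0.2, -0.3, -0.2, -6.5]
[-1.5, -5.2, -0.2, -0.3, -0.2, -6.5]
[-0.9, -5.4, -0.3, -0.3, -0.2, -6.5]
[-0.3, -5.4, -0.3, -0.3, -0.2, -6.5]
[0.3, -5.4, -0.3, -0.3, -0.2, -6.5]
[0.9, -5.4, -0.4, -0.3, -0.2, -6.5]
[1.5, -5.2, -0.4, -0.3, -0.2, -6.5]
[2.1, -5.0, -0.4, -0.3, -0.2, -6.5]
```

Emit:
jog_arm --pt "-3 -5 0 -0.3 -0.2 -6.5 0.6" --pt "-2 -5 0 -0.3 -0.2 -6.5 0.6" --pt "-1.5 -5 0 -0.3 -0.2 -6.5 0.6" --pt "-1 -5 0 -0.3 -0.2 -6.5 0.6" --pt "0 -5 0 -0.3 -0.2 -6.5 0.6"

```text
time_s: 9.48
position: [0.5872, -0.0531, 0.2207]
tool_rot: [-1.512, 2.133, -0.387]
contact_force: [0.5, 0.2, -0.3]
gripper_width: 0.0513
```

Emit:
jog_arm --pt "0 -5 0 -0.3 -0.2 -6.5 0.6" --pt "1 -5 0 -0.3 -0.2 -6.5 0.6" --pt "1.5 -5 0 -0.3 -0.2 -6.5 0.6" --pt "2 -5 0 -0.3 -0.2 -6.5 0.6" --pt "0 0 0 0 0 0 0.6"

```text
time_s: 9.9
position: [0.6048, -0.062, 0.2314]
tool_rot: [-1.998, 1.776, -0.509]
contact_force: [0.6, -0.1, -0.7]
gripper_width: 0.0512
```

```bash
python3 - <<'E'
from go import *
need(np.array([.656,-.055,.149])+.10*N,tool(-SL,-N))
d=bot.get_image("wrist");np.savez("w14.npz",**d);cv2.imwrite("pics/w14.png",d["img"][:,:,::-1])
E
```

```text
t 9.9 j [ 0.28  0.55 -0.28  2.16  2.78  0.12  0.56] tcp [ 0.6048 -0.062   0.2314] F [ 0.6 -0.1 -0.7] w 0.0512
d [-0.7 -0.2 -2.8] w [-0.2  0.  -0.3] rows 1
[-0.7, -0.2, -2.8, -0.2, 0.0, -0.3]
```

View pics/w14.png

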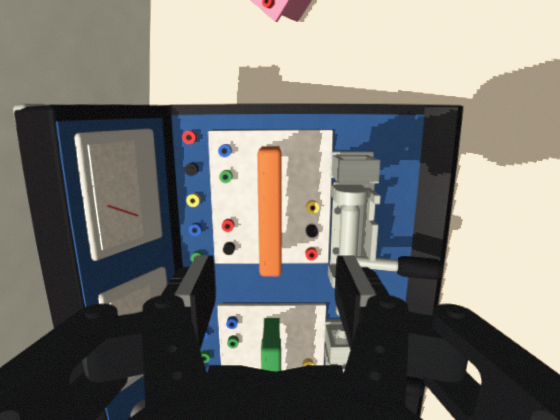

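The view shows the orange bar at (270,211), lying along the jaws' mid-line, with the held-back bolt and knob at (405,267).

```bash
python3 - <<'E'
from meas import *
d,P,H,c,n,h=meas("w14.npz")
m=(cv2.inRange(H,(3,130,60),(18,255,255))>0);m[:100]=0;m[290:]=0
t=m&(h>.047);q=P[t];print("top h",np.median(h[t]).round(4),"n",t.sum(),"mean",q.mean(0).round(4))
r=cv2.minAreaRect(cv2.findContours(t.astype(np.uint8),0,2)[0][0]);print(r)
cam,v=ray(d,[r[0]]);v=v[0];tp=cam+v*(((c+n*.053-cam)@n)/(v@n));b=tp-.01*n;print("bar centre",b.round(4))
e=[np.percentile(q@Y,[1,99]),np.percentile(q@SL,[1,99])];print("ext y,sl",np.diff(e[0]),np.diff(e[1]))
y=np.linalg.svd(q-q.mean(0),full_matrices=False)[2][0];print("bar dir yaw",np.degrees(np.arctan2(-y[0]*np.sign(y[1]),abs(y[1]))))
from go import *
need(b-.017*N,tool(-SL,-N))
E
```

```text
plane n [-0.525 -0.065  0.848] tilt 31.97 yaw 7.07
top h 0.0528 n 2810 mean [ 0.6542 -0.0589  0.1597]
((123.0, 210.5), (1.0, 0.0), -90.0)
bar centre [ 0.7438 -0.0488  0.2029]
ext y,sl [0.08703632] [0.01450092]
bar dir yaw -0.48659491872476407
t 9.95 j [ 0.28  0.55 -0.29  2.17  2.78  0.12  0.56] tcp [ 0.604  -0.0615  0.231 ] F [-1.   0.  -0.1] w 0.0514
d [   3.5 -103.8  115.4] w [-0.2  0.1 -0.5] rows 4
[0.9, -25.9, 28.9, -0.0, 0.0, -0.1]
[0.9, -26.0, 28.8, -0.0, 0.0, -0.1]
[1.0, -26.0, 28.8, -0.0, 0.0, -0.1]
[1.0, -26.0, 28.8, -0.0, 0.0, -0.1]
```

```bash
python3 - <<'E'
from go import *
need(np.array([.659,-.0575,.151])-.017*N,tool(-SL,-N))
E
```

```text
t 9.95 j [ 0.28  0.55 -0.29  2.17  2.78  0.12  0.56] tcp [ 0.604  -0.0615  0.231 ] F [-1.   0.  -0.1] w 0.0514
d [  2.8  -4.  114. ] w [-0.2  0.1 -0.5] rows 3
[0.9, -1.3, 38.0, -0.1, 0.0, -0.2]
[0.9, -1.4, 38.0, -0.1, 0.0, -0.2]
[0.9, -1.4, 38.0, -0.1, 0.0, -0.2]
```

Emit:
jog_arm --pt "1 -1.5 15 0 0 -0.3 0.6" --pt "1 -1.5 20 0 0 -0.2 0.6" --pt "1 -1 20 0 0 0 0.6" --pt "0 0 20 0 0 0 0.6"

```text
time_s: 10.28
position: [0.6471, -0.0588, 0.1687]
tool_rot: [-2.001, 1.774, -0.508]
contact_force: [-0.2, -0.2, 0.3]
gripper_width: 0.0513
```

```bash
python3 - <<'E'
from go import *
need(np.array([.659,-.0575,.151])-.017*N,tool(-SL,-N))
d=bot.get_image("wrist");np.savez("w15.npz",**d);cv2.imwrite("pics/w15.png",d["img"][:,:,::-1])
E
```

```text
t 10.2833 j [ 0.25  0.71 -0.29  2.1   2.79  0.21  0.57] tcp [ 0.6471 -0.0588  0.1687] F [-0.2 -0.2  0.3] w 0.0513
d [ 0.3 -0.6 38.3] w [-0.1  0.1 -0.1] rows 1
[0.3, -0.6, 38.3, -0.1, 0.1, -0.1]
```

View pics/w15.png

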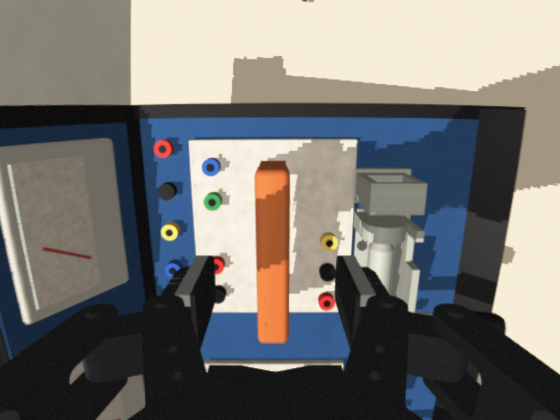

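Emit:
jog_arm --pt "0 -0.5 12 0 0 0 0.5" --pt "0 0 13 0 0 0 0.5" --pt "0 0 12 0 0 0 0.5" --pt "0 0 0 0 0 0 0.5"

```text
time_s: 10.67
position: [0.6673, -0.056, 0.1372]
tool_rot: [-2.004, 1.772, -0.508]
contact_force: [-0.3, 0.8, -0.4]
gripper_width: 0.0425
```

```bash
python3 - <<'E'
from go import *
need(np.array([.659,-.0575,.151])-.017*N,tool(-SL,-N))
d=bot.get_image("wrist");np.savez("w16.npz",**d);cv2.imwrite("pics/w16.png",d["img"][:,:,::-1])
E
```

```text
t 10.6667 j [ 0.24  0.78 -0.28  2.06  2.8   0.25  0.57] tcp [ 0.6673 -0.056   0.1372] F [-0.3  0.8 -0.4] w 0.0425
d [ 0.5 -0.2  0.9] w [-0.1  0.1  0. ] rows 1
[0.5, -0.2, 0.9, -0.1, 0.1, 0.0]
```

View pics/w16.png

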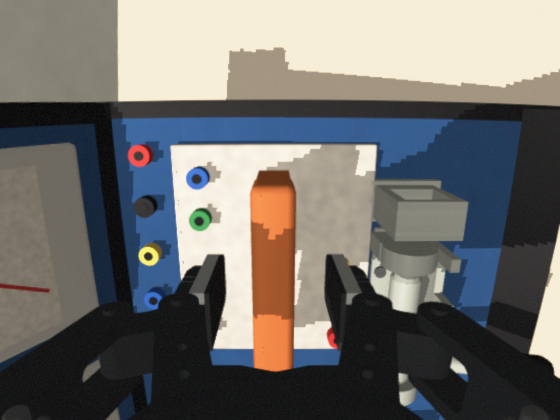

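Emit:
jog_arm --pt "0 0 1 0 0 0 0" --pt "0 0 0 0 0 0 0" --pt "0 0 0 0 0 0 0" --pt "0 0 0 0 0 0 0" --pt "0 0 0 0 0 0 0"

```text
time_s: 11.13
position: [0.6674, -0.0565, 0.1387]
tool_rot: [-2.004, 1.77, -0.511]
contact_force: [-4.2, -0.1, 4.7]
gripper_width: 0.0151
```

Emit:
jog_arm --pt "0 0 -2 0 0 0 0" --pt "0 0 -3 0 0 0 0" --pt "0 0 -3 0 0 0 0"

```text
time_s: 11.38
position: [0.6636, -0.0568, 0.1446]
tool_rot: [-2.004, 1.771, -0.51]
contact_force: [3.1, 1.4, -5.9]
gripper_width: 0.0149
```

```bash
python3 - <<'E'
from go import *
need(np.array([.659,-.0575,.151])-.017*N+.16*N,tool(-SL,-N))
d=bot.get_image("wrist");cv2.imwrite("pics/w17.png",d["img"][:,:,::-1])
E
```

```text
t 11.3833 j [ 0.24  0.77 -0.28  2.07  2.8   0.24  0.57] tcp [ 0.6636 -0.0568  0.1446] F [ 3.1  1.4 -5.9] w 0.0149
d [-2.000e-01  1.000e-01 -1.509e+02] w [-0.2  0.1  0.1] rows 4
[-0.0, 0.0, -37.7, -0.0, 0.0, 0.0]
[-0.0, 0.1, -37.7, -0.0, 0.0, 0.0]
[-0.0, 0.1, -37.7, -0.0, 0.0, 0.0]
[0.0, 0.1, -37.7, -0.0, 0.0, 0.0]
```

View pics/w17.png

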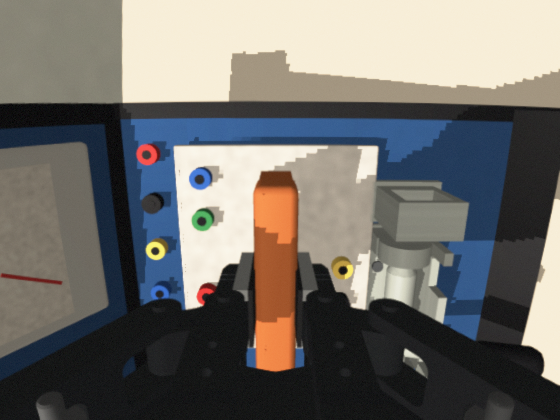

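Gripped and coming out with low force. I'll draw it on gently.

Emit:
jog_arm --pt "0 0 -8 0 0 0 0" --pt "0 0 -10 0 0 0 0" --pt "0 0 -10 0 0 0 0" --pt "0 0 -10 0 0 0 0"

```text
time_s: 11.77
position: [0.6427, -0.0594, 0.178]
tool_rot: [-2.005, 1.77, -0.51]
contact_force: [1.3, -0.2, -4.4]
gripper_width: 0.0145
```

Emit:
jog_arm --pt "0 0 -12 0 0 0 0" --pt "0 0 -20 0 0 0 0" --pt "0 0 -20 0 0 0 0" --pt "0 0 -20 0 0 0 0" --pt "0 0 -15 0 0 0 0"

```text
time_s: 12.18
position: [0.5946, -0.0652, 0.2516]
tool_rot: [-2.006, 1.771, -0.508]
contact_force: [0.4, 0.2, -4.9]
gripper_width: 0.0148
```

```bash
python3 - <<'E'
from go import *
need(np.array([.659,-.0575,.151])-.017*N+.16*N,tool(-SL,-N))
d=bot.get_image("wrist");cv2.imwrite("pics/w18.png",d["img"][:,:,::-1])
d=bot.get_image("scene");cv2.imwrite("pics/s18.png",cv2.resize(d["img"][100:350,150:420],None,fx=2.3,fy=2.3)[:,:,::-1])
E
```

```text
t 12.1833 j [ 0.28  0.51 -0.28  2.16  2.78  0.07  0.57] tcp [ 0.5946 -0.0652  0.2516] F [ 0.4  0.2 -4.9] w 0.0148
d [  0.1  -1.7 -23.3] w [-0.1  0.1  0.1] rows 1
[0.1, -1.7, -23.3, -0.1, 0.1, 0.1]
```

View pics/w18.png

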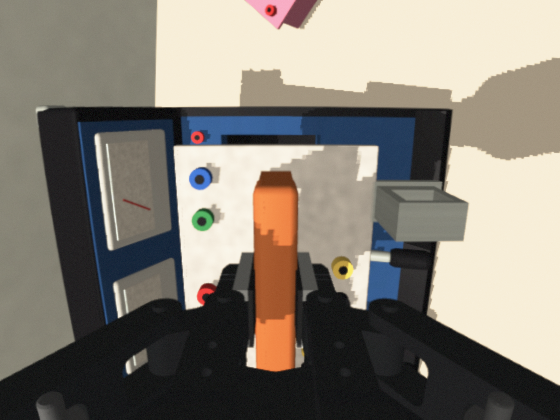

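View pics/s18.png

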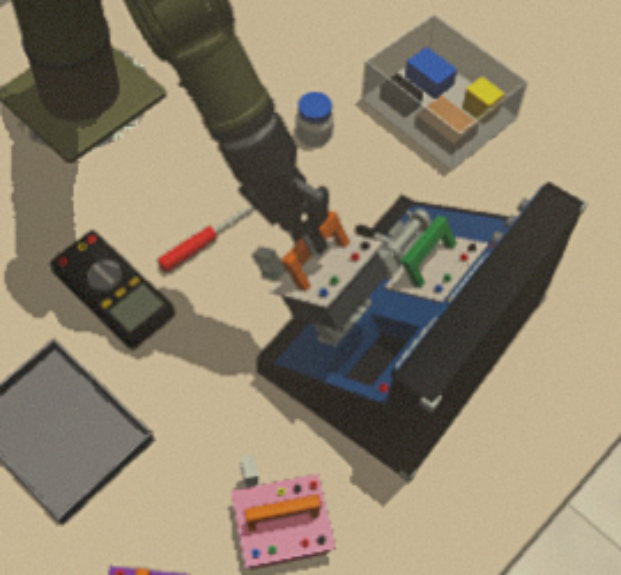

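Emit:
jog_arm --pt "0 0 -15 0 0 0 0" --pt "10 5 -18 -2 0 0 0" --pt "18 8 -16 -3 0 0 0" --pt "20 9 -15 -3 0 0 0" --pt "20 9 -15 -3 0 0 0"

```text
time_s: 12.7
position: [0.5988, -0.0829, 0.2747]
tool_rot: [-1.984, 1.769, -0.561]
contact_force: [0.2, 0.5, -5.7]
gripper_width: 0.0151
```

```bash
cat >> go.py <<'E'
ty=np.radians(2.5);TX=np.array([np.cos(ty),np.sin(ty),0]);TY=np.array([-np.sin(ty),np.cos(ty),0])
E
python3 - <<'E'
from go import *
need([.47,-.22,.31],tool(TY,-Z))
E
```

```text
t 12.7 j [ 0.4   0.48 -0.41  2.15  2.02  0.1   1.35] tcp [ 0.5988 -0.0829  0.2747] F [ 0.2  0.5 -5.7] w 0.0151
d [ 123.1  100.2 -107. ] w [-26.8  26.8  91. ] rows 14
[8.8, 7.2, -7.6, -1.9, 1.9, 6.5]
[9.8, 6.3, -7.1, -1.9, 1.9, 6.5]
[10.7, 5.4, -6.6, -1.9, 1.9, 6.5]
[11.5, 4.4, -6.0, -1.9, 1.9, 6.5]
[12.1, 3.2, -5.5, -1.9, 1.9, 6.5]
[12.6, 2.0, -5.0, -1.9, 1.9, 6.5]
[12.9, 0.7, -4.5, -1.9, 1.9, 6.5]
[13.0, -0.6, -4.1, -1.9, 1.9, 6.5]
[13.0, -2.0, -3.7, -1.9, 1.9, 6.5]
[12.8, -3.3, -3.4, -1.9, 1.9, 6.5]
[12.5, -4.6, -3.1, -1.9, 1.9, 6.5]
[12.0, -5.9, -2.8, -1.9, 1.9, 6.5]
[11.3, -7.2, -2.7, -1.9, 1.9, 6.5]
[10.5, -8.3, -2.6, -1.9, 1.9, 6.5]
```

Emit:
jog_arm --pt "10 5 -5 -2 0 0 0" --pt "10 5 -5 -2 0 0 0" --pt "10 5 -5 -2 0 0 0" --pt "10 5 -5 -2 0 0 0" --pt "10 5 -5 -2 0 0 0"

```text
time_s: 13.12
position: [0.5891, -0.113, 0.2772]
tool_rot: [-2.031, 1.827, -0.531]
contact_force: [0.8, -0.6, -5.5]
gripper_width: 0.015
```

```bash
python3 - <<'E'
from go import *
need([.47,-.22,.31],tool(TY,-Z))
E
```

```text
t 13.1167 j [ 0.57  0.5  -0.6   2.09  1.15  0.23  2.27] tcp [ 0.5891 -0.113   0.2772] F [ 0.8 -0.6 -5.5] w 0.015
d [ 96.4  97.1 -89.4] w [-24.8  22.6  91.2] rows 14
[6.9, 6.9, -6.4, -1.8, 1.6, 6.5]
[7.8, 6.3, -6.0, -1.8, 1.6, 6.5]
[8.6, 5.5, -5.6, -1.8, 1.6, 6.5]
[9.4, 4.7, -5.1, -1.8, 1.6, 6.5]
[10.0, 3.7, -4.7, -1.8, 1.6, 6.5]
[10.5, 2.7, -4.4, -1.8, 1.6, 6.5]
[10.9, 1.6, -4.0, -1.8, 1.6, 6.5]
[11.1, 0.5, -3.6, -1.8, 1.6, 6.5]
[11.2, -0.7, -3.3, -1.8, 1.6, 6.5]
[11.1, -1.8, -3.1, -1.8, 1.6, 6.5]
[10.9, -3.0, -2.8, -1.8, 1.6, 6.5]
[10.6, -4.1, -2.6, -1.8, 1.6, 6.5]
[10.1, -5.2, -2.5, -1.8, 1.6, 6.5]
[9.5, -6.3, -2.4, -1.8, 1.6, 6.5]
```

Emit:
jog_arm --pt "7 7 -6 -1.5 1.5 6 0" --pt "8 6 -6 -1.5 1.5 6 0" --pt "8 6 -6 -1.5 1.5 6 0" --pt "9 5 -5 -1.5 1.5 6 0" --pt "10 4 -5 -1.5 1.5 6 0"

```text
time_s: 13.53
position: [0.546, -0.1512, 0.2887]
tool_rot: [-1.511, 2.415, -0.402]
contact_force: [0.5, 0.4, -5.2]
gripper_width: 0.0146
```

Emit:
jog_arm --pt "10 3 -4 -1.5 1.5 6 0" --pt "11 2 -4 -1.5 1.5 6 0" --pt "11 0 -4 -1.5 1.5 6 0" --pt "11 -1 -3 -1.5 1.5 6 0" --pt "11 -2 -3 -1.5 1.5 6 0"

```text
time_s: 13.95
position: [0.5064, -0.1911, 0.2999]
tool_rot: [-0.856, 2.856, -0.236]
contact_force: [0.0, -0.2, -6.1]
gripper_width: 0.0151
```

```bash
python3 - <<'E'
from go import *
need([.443,-.30,.28],tool(TX,-Z))
need([.443,-.30,.28],tool(TY,-Z))
E
```

```text
t 13.95 j [ 0.64  0.45 -0.59  1.92  0.52  0.7   1.89] tcp [ 0.5064 -0.1911  0.2999] F [ 0.  -0.2 -6.1] w 0.0151
d [114.8 -52.3  19.1] w [ -0.6  15.2 120.3] rows 18
[6.4, -2.9, 1.1, -0.0, 0.8, 6.7]
[6.0, -3.6, 1.2, -0.0, 0.8, 6.7]
[5.5, -4.3, 1.2, -0.0, 0.8, 6.7]
[4.9, -4.9, 1.3, -0.0, 0.8, 6.7]
[4.3, -5.5, 1.4, -0.0, 0.8, 6.7]
[3.6, -5.9, 1.4, -0.0, 0.8, 6.7]
[2.9, -6.3, 1.5, -0.0, 0.8, 6.7]
[2.1, -6.6, 1.5, -0.0, 0.8, 6.7]
[1.3, -6.8, 1.5, -0.0, 0.8, 6.7]
[0.5, -6.9, 1.5, -0.0, 0.8, 6.7]
[-0.3, -6.9, 1.5, -0.0, 0.8, 6.7]
[-1.2, -6.8, 1.5, -0.0, 0.8, 6.7]
[-2.0, -6.6, 1.5, -0.0, 0.8, 6.7]
[-2.7, -6.4, 1.4, -0.0, 0.8, 6.7]
[-3.5, -6.0, 1.4, -0.0, 0.8, 6.7]
[-4.2, -5.6, 1.3, -0.0, 0.8, 6.7]
[-4.8, -5.0, 1.3, -0.0, 0.8, 6.7]
[-5.4, -4.4, 1.2, -0.0, 0.8, 6.7]
t 13.95 j [ 0.64  0.45 -0.59  1.92  0.52  0.7   1.89] tcp [ 0.5064 -0.1911  0.2999] F [ 0.  -0.2 -6.1] w 0.0151
d [114.8 -52.3  19.1] w [-9.3  8.6 30.7] rows 5
[23.0, -10.5, 3.8, -1.9, 1.7, 6.1]
[21.6, -13.0, 4.1, -1.9, 1.7, 6.1]
[19.9, -15.3, 4.3, -1.9, 1.7, 6.1]
[18.0, -17.5, 4.3, -1.9, 1.7, 6.1]
[15.9, -19.5, 4.2, -1.9, 1.7, 6.1]
```

Emit:
jog_arm --pt "6.5 -3 1 0 0.8 6.7 0" --pt "6 -3.5 1 0 0.8 6.7 0" --pt "5.5 -4 1 0 0.8 6.7 0" --pt "5 -5 1 0 0.8 6.7 0" --pt "4 -5.5 1 0 0.8 6.7 0"

```text
time_s: 14.37
position: [0.489, -0.2211, 0.2952]
tool_rot: [0.014, 3.01, -0.192]
contact_force: [0.0, -0.1, -4.7]
gripper_width: 0.0148
```

Emit:
jog_arm --pt "3.5 -6 1.5 0 0.8 6.7 0" --pt "3 -6 1.5 0 0.8 6.7 0" --pt "2 -6.5 1.5 0 0.8 6.7 0" --pt "1 -7 1.5 0 0.8 6.7 0" --pt "0.5 -7 1.5 0 0.8 6.7 0"

```text
time_s: 14.78
position: [0.4725, -0.2512, 0.2898]
tool_rot: [0.896, 2.915, -0.129]
contact_force: [-0.2, -0.4, -5.3]
gripper_width: 0.0147
```

```bash
python3 - <<'E'
from go import *
need([.443,-.386,.26],tool(TX,-Z))
E
```

```text
t 14.7833 j [ 0.53  0.46 -0.26  1.86  0.29  0.77  1.07] tcp [ 0.4725 -0.2512  0.2898] F [-0.2 -0.4 -5.3] w 0.0147
d [ -47.4 -126.1   42.1] w [ 0.   7.3 53.3] rows 8
[-5.9, -15.8, 5.3, 0.0, 0.9, 6.7]
[-7.8, -15.0, 5.2, 0.0, 0.9, 6.7]
[-9.6, -14.0, 5.0, 0.0, 0.9, 6.7]
[-11.2, -12.7, 4.9, 0.0, 0.9, 6.7]
[-12.7, -11.4, 4.7, 0.0, 0.9, 6.7]
[-14.0, -9.8, 4.5, 0.0, 0.9, 6.7]
[-15.1, -8.1, 4.2, 0.0, 0.9, 6.7]
[-16.0, -6.3, 4.0, 0.0, 0.9, 6.7]
```

Emit:
jog_arm --pt "-6 -16 5 0 0.9 6.7 0" --pt "-8 -15 5 0 0.9 6.7 0" --pt "-10 -14 5 0 0.9 6.7 0" --pt "-11 -13 5 0 0.9 6.7 0"

```text
time_s: 15.12
position: [0.4584, -0.3197, 0.2753]
tool_rot: [1.571, 2.666, -0.066]
contact_force: [0.5, -0.4, -5.7]
gripper_width: 0.0149
```

Emit:
jog_arm --pt "-13 -11 5 0 0.9 6.7 0" --pt "-14 -10 4 0 0.9 6.7 0" --pt "-15 -8 4 0 0.9 6.7 0" --pt "-16 -6 4 0 0.9 6.7 0" --pt "0 0 0 0 0 0 0"

```text
time_s: 15.53
position: [0.4422, -0.392, 0.2601]
tool_rot: [2.183, 2.255, -0.005]
contact_force: [-1.8, -0.6, -5.8]
gripper_width: 0.0147
```

```bash
python3 - <<'E'
from go import *
need([.443,-.386,.12],tool(TX,-Z))
for n in("wrist","scene","top"):
    d=bot.get_image(n);np.savez(n+"20.npz",**d);cv2.imwrite(f"pics/{n}20.png",d["img"][:,:,::-1])
E
```

```text
t 15.5333 j [ 0.67  0.6  -0.04  1.65  0.03  0.89  0.65] tcp [ 0.4422 -0.392   0.2601] F [-1.8 -0.6 -5.8] w 0.0147
d [  6.6   1.1 140.1] w [-0.   0.3 -0.6] rows 4
[1.6, 0.3, 35.0, -0.0, 0.1, -0.2]
[1.6, 0.3, 35.0, -0.0, 0.1, -0.2]
[1.6, 0.3, 35.0, -0.0, 0.1, -0.2]
[1.5, 0.3, 35.0, -0.0, 0.1, -0.2]
```

View pics/wrist20.png

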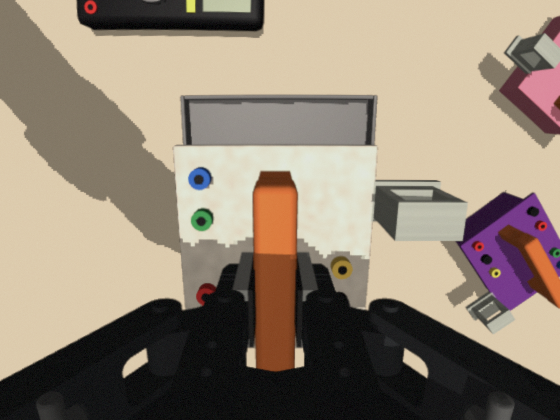

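View pics/scene20.png

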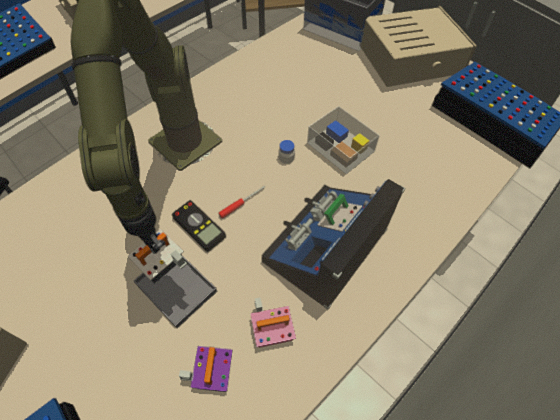

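View pics/top20.png

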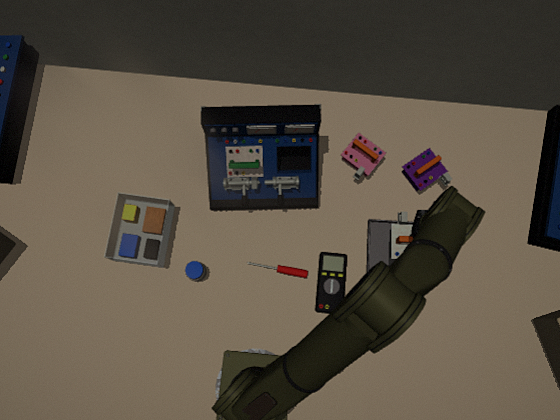

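```bash
python3 - <<'E'
from go import *
d=load("wrist20.npz");P=cloud(d);H=hsv(d)
m=(H[...,2]>150)&(H[...,1]<60);m[:150]=0;m[235:]=0;m[:,:180]=0;m[:,372:]=0
q=P[m];q=q[abs(q[:,2]-np.median(q[:,2]))<.008]
c=q.mean(0);n=np.linalg.svd(q-c,full_matrices=False)[2][2];n*=np.sign(n[2]);print("plate",c.round(4),n.round(4),"tilt",np.degrees(np.arccos(n[2])),len(q))
print("plate +y edge",np.percentile(q[:,1],99.5),"x ext",np.percentile(q[:,0],[.5,99.5]))
b=(cv2.inRange(H,(3,130,60),(18,255,255))>0);b[:,:240]=0;b[:,310:]=0;q=P[b];t=q[q[:,2]>c[2]+.04];print("bar +y end",t[:,1].max(),"x",np.percentile(t[:,0],[2,98]),"ztop",np.percentile(t[:,2],50))
# tray rim top corners in wrist
print(onz(d,[[182,97],[376,97]],.028).round(4))
E
```

```text
plate [ 0.4436 -0.3606  0.2355] [ 1.e-04 -6.e-04  1.e+00] tilt 0.03439151562559217 12690
plate +y edge -0.34115137447068994 x ext [0.39534978 0.48766157]
bar +y end -0.3251460166728854 x [0.43397329 0.44909889] ztop 0.28335818853451145
[[ 0.345  -0.3123  0.028 ]
 [ 0.5411 -0.3056  0.028 ]]
```

Emit:
jog_arm --pt "2 0 20 0 0 0 0" --pt "2 1 30 0 0.2 -0.5 0" --pt "2 1 30 0 0 0 0" --pt "0 0 30 0 0 0 0" --pt "0 0 25 0 0 0 0"

```text
time_s: 16.1
position: [0.4482, -0.3788, 0.125]
tool_rot: [2.159, 2.282, 0.008]
contact_force: [0.4, 0.5, -6.2]
gripper_width: 0.0149
```

Emit:
jog_arm --pt "0 0 20 0 0 0 0" --pt "0 0 10 0 0 0 0" --pt "0 0 4 0 0 0 0" --pt "0 0 3 0 0 0 0" --pt "0 0 0 0 0 0 0"

```text
time_s: 16.52
position: [0.4488, -0.3813, 0.0904]
tool_rot: [2.16, 2.276, 0.007]
contact_force: [-0.8, 0.5, -4.8]
gripper_width: 0.0151
```

```bash
python3 - <<'E'
from go import *
need([.443,-.388,.078],tool(TX,-Z))
for n in("wrist","scene"):
    d=bot.get_image(n);np.savez(n+"21.npz",**d);cv2.imwrite(f"pics/{n}21.png",d["img"][:,:,::-1])
E
```

```text
t 16.5167 j [ 0.65  0.83 -0.04  1.8   0.05  0.51  0.63] tcp [ 0.4488 -0.3813  0.0904] F [-0.8  0.5 -4.8] w 0.0151
d [-6.4 -6.2 12.4] w [0.3 0.  0.5] rows 1
[-6.4, -6.2, 12.4, 0.3, 0.0, 0.5]
```

View pics/wrist21.png

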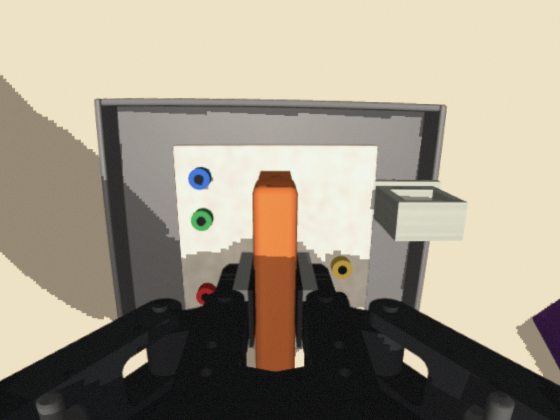

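Emit:
jog_arm --pt "-3 -3 3 0 0 0.3 0" --pt "-2 -2 3 0 0 0 0" --pt "0 0 2 0 0 0 0" --pt "0 0 1 0 0 0 0" --pt "0 0 0 0 0 0 0"

```text
time_s: 17.03
position: [0.4431, -0.3864, 0.0805]
tool_rot: [2.168, 2.27, 0.006]
contact_force: [-0.6, 1.3, -5.7]
gripper_width: 0.0151
```

Emit:
jog_arm --pt "0 0 1 0 0 0 0" --pt "0 0 1 0 0 0 0" --pt "0 0 0 0 0 0 0"

```text
time_s: 17.28
position: [0.4437, -0.3864, 0.079]
tool_rot: [2.167, 2.27, 0.006]
contact_force: [0.2, 0.8, -3.0]
gripper_width: 0.0149
```

Force is falling from -5.7 to -3: first contact with the floor.

Emit:
jog_arm --pt "0 0 0.7 0 0 0 0" --pt "0 0 0.5 0 0 0 0" --pt "0 0 0 0 0 0 0"

```text
time_s: 17.53
position: [0.4441, -0.3863, 0.0787]
tool_rot: [2.166, 2.27, 0.007]
contact_force: [0.3, 2.3, 5.4]
gripper_width: 0.0149
```

Emit:
jog_arm --pt "0 0 0 0 0 0 0.25" --pt "0 0 0 0 0 0 0.35" --pt "0 0 0 0 0 0 0.45" --pt "0 0 0 0 0 0 0.5" --pt "0 0 0 0 0 0 0.5"

```text
time_s: 17.95
position: [0.4434, -0.3868, 0.0776]
tool_rot: [2.167, 2.269, 0.006]
contact_force: [-1.1, -0.7, -0.1]
gripper_width: 0.0426
```

```bash
python3 - <<'E'
from go import *
s=bot.read_state();print(s["gripper_width"],s["contact_force"])
d=bot.get_image("wrist");cv2.imwrite("pics/w22.png",d["img"][:,:,::-1])
E
```

```text
0.04264597044089953 [-1.05660942 -0.66497633 -0.12763501]
```

View pics/w22.png

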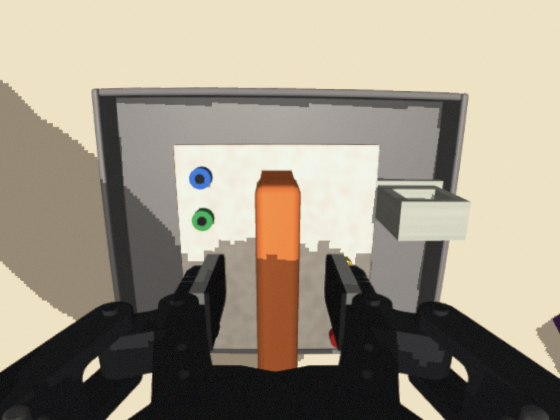

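Released; the bar is free of both pads at (277,260). I'll withdraw straight up.

Emit:
jog_arm --pt "0 0 -10 0 0 0 0.5" --pt "0 0 -25 0 0 0 0.5" --pt "0 0 -35 0 0 0 0.5" --pt "0 0 -40 0 0 0 0.5" --pt "0 0 -40 0 0 0 0.5"

```text
time_s: 18.42
position: [0.4421, -0.3863, 0.2296]
tool_rot: [2.168, 2.271, 0.006]
contact_force: [1.0, -0.3, -0.8]
gripper_width: 0.0424
```

Emit:
jog_arm --pt "0 -30 -20 0 0 0 0.5" --pt "0 -30 -10 0 0 0 0.5" --pt "0 -20 0 0 0 0 0.5" --pt "0 0 0 0 0 0 0.5"

```text
time_s: 18.75
position: [0.357, -0.3917, 0.2589]
tool_rot: [2.175, 2.264, 0.001]
contact_force: [-1.3, 0.1, -0.2]
gripper_width: 0.0426
```

```bash
python3 - <<'E'
from go import *
s=bot.read_state();print(s["time_s"],s["position"],s["joint_velocities"].round(3),s["contact_force"].round(1))
ims=[]
for n in("wrist","scene","top"):
    d=bot.get_image(n);np.savez(n+"23.npz",**d);cv2.imwrite(f"pics/{n}23.png",d["img"][:,:,::-1])
S0=load("scene0.npz");S=load("scene23.npz");a=np.abs(S["img"].astype(int)-S0["img"]).max(2)
im=S["img"][170:310,230:420];cv2.imwrite("pics/s23c.png",cv2.resize(im,None,fx=4.2,fy=4.2,interpolation=cv2.INTER_CUBIC)[:,:800,::-1])
T=load("top23.npz");P=cloud(T);H=hsv(T)
m=(H[...,2]>100)&(H[...,1]<70)
x=(abs(P[...,0]-.44)<.1)&(abs(P[...,1]+.39)<.08)&(abs(P[...,2]-.054)<.012)&m
q=P[x];print(len(q))
if len(q)>50:
    c=q.mean(0);n=np.linalg.svd(q-c,full_matrices=False)[2][2];print("plate",c.round(3),n.round(3),np.percentile(q,[2,98],axis=0).round(3))
E
```

```text
18.75 [ 0.35704616 -0.3916852   0.25885609] [-0.035  0.047 -0.044 -0.061 -0.019 -0.009 -0.032] [-1.3  0.1 -0.2]
704
plate [ 0.444 -0.383  0.054] [ 0.001 -0.007 -1.   ] [[ 0.397 -0.44   0.046]
 [ 0.49  -0.337  0.062]]
```

View pics/s23c.png

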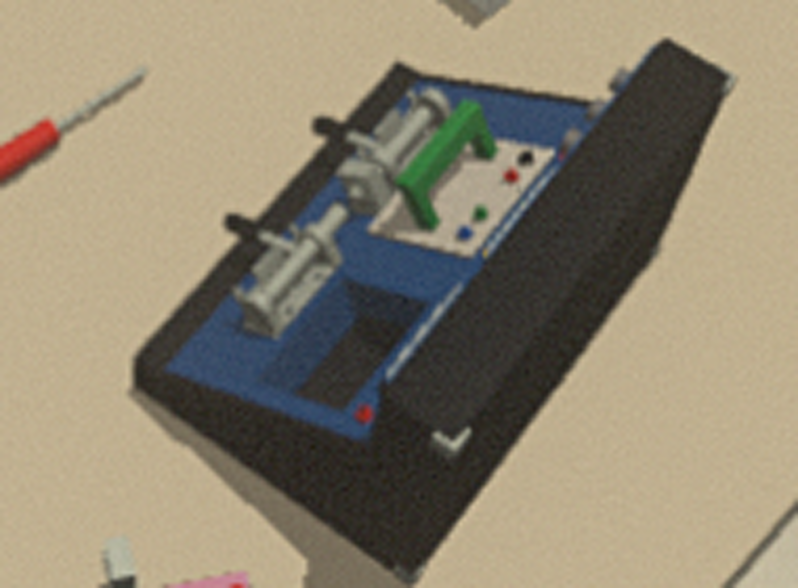

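View pics/scene23.png

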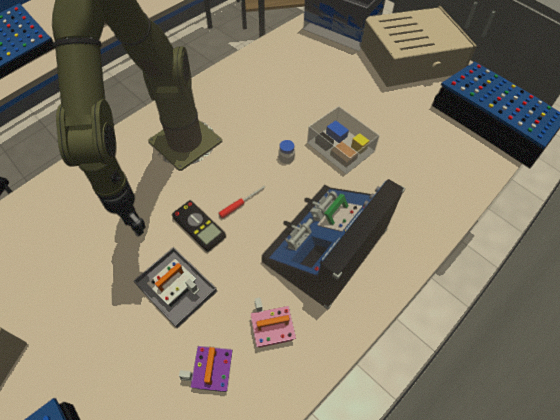

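View pics/wrist23.png

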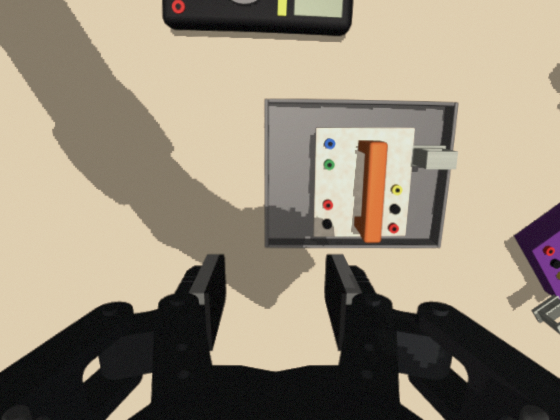

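The module stands level in the tray. The orange bay's bolt is held back with its handle down at crop (250,228), the green module is still bolted in, and the bystanders look unmoved.

```bash
python3 -c "
from station import bot
print(bot.job_done())"
```

```text
the job is handed in; nothing more can be done
None
```

The orange module is out of the console's right bay and standing in the grey tray, and its bolt is held back with the handle down. I handed the job in at about 19 s of the 61 s; the hand-in reports no verdict.

**How it went:**
- I gripped the bolt knob, lifted it clear of its notch and drew the bolt back about 45 mm. I then lowered the handle into the hold-back notch and let go; it stayed there.
- I gripped the orange bar square to the panel and drew the module straight out, with little force. I carried it clear, turned it upright and lowered it until the wrist force showed the floor, then let go and backed the arm away.

**Last checks:**
- **Module:** the face plate is level, tilted about 0.4°. Its top is at 54 mm, which matches the box resting on the 4 mm tray floor. It is centred to about 5 mm, well inside the rim.
- **Bolts and green module:** in the scene picture the orange bay's bolt sticks out drawn back, with its handle down. The green module and its bolt look unchanged.
- **Bystanders:** the tote, jar, screwdriver and multimeter look unmoved in the pictures; I did not measure them.

**What did not go to plan:**
- While lifting the bolt handle, the arm came near a wrist singularity and lagged its commands. The wrist force rose to about 62 N, under the 120 N limit. I finished the lift by shifting the tool without turning it, letting the knob pivot between the pads.
- My two measurements of the orange bar disagreed by about 4 mm along the slope. I used the closer wrist-camera one, and the bar then sat centred between the jaws.

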